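# Swing down the raised sample box's hatch with the pull hook and draw out its tray

## Task

Take the pull hook from its rest, put its bent end through the eye of the raised white sample box's drop hatch and swing the hatch all the way down until it lies level. Then hook the ring of the vial tray inside and draw the tray out to its stop over the hatch, keeping the vials standing in it, and lay the hook back in its rest. To keep the box clean, only the hook may touch it, its hatch and its tray, never the gripper or arm; leave everything else on the table where it is.

Things in the scene. Friction and masses are not known exactly. Their poses are not given: they have to be found in the camera images.
- sample_box: white box, 120 deep x 150 wide, on a round flanged pedestal 31 mm high, fixed on the flat roof (204 mm up) of a big pale chamber. Origin: centre of the pedestal's foot, on that roof. Its -x axis points out of the open front (where the hatch is), y is across the front, z up. In this frame, mm: hatch hinge axis along y through (-63, 0, 35); mouth 140 wide, from z = 37 to 131; box roof z = 137
- hatch (a joint): angle of the drop hatch, rad: 0 shut (upright panel, 148 wide, 98 high, 6 thick, closing the box's front), grows as its top comes out and down, 1.571 lying level, at its stop. A stiff friction hinge: it stays where it is left and must be moved all the way, with about 2 N at the eye. May start a little ajar
- hatch_eye (a point): centre of the steel eye on the hatch's outer face. Hole 20 mm across, wire 6 mm thick, hole axis along the box's y (as the hinge). Centre 80 mm from the hinge axis along the panel and 23 mm out from it: 319 mm above the table with the hatch shut; with the hatch level it hangs under the panel, 216 mm up, and the panel ends 20 mm beyond it
- vial_tray (a joint): how far the tray is drawn out of the box along the box's -x, m: 0 home, 0.060 at its stop. It slides stiffly, about 1.5 N, and stays where it is left
- tray_ring (a point): centre of the steel ring on the tray's front: hole 20 mm across, wire 6 mm, hole axis along the box's y, 271 mm above the table, in the middle of the mouth. With the tray home it lies 23 mm inside the hatch hinge axis, so it can be hooked only once the hatch is down; the mouth is empty for 70 mm to either side of it
- pull_hook: pull hook, 90 g, pivots in a weak grip: straight black handle 215 long, 14 wide (y), 18 high (z), then an 8 mm aluminium rod, bent square at its end. Origin on the handle's axis near the balance point, the place to grip, midway between the rest's saddles. x along the handle to the rod, z up as it lies; handle from x = -130 to +85, rod on to +170, there bent to +y: the prong, level, its end 38 mm from the rod axis, to the left seen from the handle
- hook_tip (a point): point on the axis of the hook's prong, 20 mm from the rod's axis and 18 mm short of the prong's rounded end; at (170, 20, 0) mm in the hook's frame, and turned as the hook
- hook_rest: fixed aluminium rest on the table, base 190 x 44 x 8 mm, with two saddles at x = -60 and +60 mm, each 20 mm long (x), 30 mm wide inside, floor 45 mm and cheeks 63 mm above the table. Origin: centre of its underside; x along the hook lying in it, towards the hook's bent end. A hook lying in it has its axis 54 mm above the table
- vial_0: brown sample vial, 25 dia x 52 mm, standing in a 33 mm cell (walls 24 high) of the tray. Origin: centre of its foot, z up
- vial_1: a second such vial, in another cell of the tray
- vial_2: a third such vial, in another cell of the tray
- mirror_mount_a: black square mirror mount on a pillar, 98 mm high, standing on the table before the box. Leave alone
- lens_post_b: round lens on a white post, 100 mm high, standing on the table before the box. Leave alone
- power_meter: hand-held power meter, 143 x 72 x 30 mm, lying beside the chamber. Leave alone
- tweezers: steel tweezers, 128 mm long, lying near the table's front edge. Leave alone
- optics_case: small pale case, 62 x 80 x 30 mm, under the left end of the monitor. Leave alone
- tape_roll: roll of tape, 85 mm across, 18 mm high, lying to the left. Leave alone
- cuvette_case: small case, 52 x 90 x 35 mm, to the left. Leave alone

How it is judged:
By the outcome, as a careful person would: the job done as asked, in the order asked, and still so for the second after the job is handed in, with the robot touching nothing.
It also fails if it takes over 64 s, if anything falls off the work surface, if the arm or the gripper's body presses on something with over 40 N, if the wrist force passes 120 N, or if a joint passes its speed limit or range.

## Robot

A 6-joint arm with a two-finger parallel gripper is mounted at the origin on a cart in front of the work surface, level with it; the furniture and walls round the work are solid. World frame = base frame: x ahead of the robot, y to its left, z up, the work surface at z = 0. Lengths are in m, angles in rad, forces in N, time in s.
With the tool pointing down it reaches from about 0.25 to 0.775 m from the base axis. Payload 4 kg.
Tool frame: the origin (TCP) lies midway between the tips of the shut fingers; the grasp point (between the pads) lies 19 mm behind it; z points along the fingers, y is the line along which they close (so a half turn about z gives the same grasp; the last joint's range is limited). The gripper opens to 85 mm and grips with 20 to 120 N. Pads are 22 mm wide; open, the fingers measure 114 mm over their backs; the gripper's body (76 mm by 85 mm) begins 54 mm behind the grasp point. The pads swing forward as they close: fully open they stand 13 mm farther back than shut.
Start: joints at [-1.236, 0.087, 1.371, -0, 1.684, -0.103], TCP at [0.233, -0.498, 0.194] pointing down, gripper open.
Joint ranges: [-3.1, 3.1], [-0.76, 2.03], [0.27, 2.55], [-1.08, 4.22], [0.17, 2.65], [-2.57, 2.57]. Speed limits (rad/s): [2.79, 2.79, 3.14, 3.14, 3.14, 3.14].

## Interface

Orientations are given as a unit quaternion [w, x, y, z].
In Python, from station import get_state, grab_frame, close_job gives the robot as it stands.
- The arm moves only by the tool move_arm, never from a script. Its argument "deltas" is a list that holds one entry, the list of rows, each a list of 6 numbers: the shift along the tool's x, y, z in units of 0.2 m (1.0 is 0.2 m), then the turn, a rotation vector about the tool's x, y, z in units of 2 pi rad (1.0 is 2 pi rad). A call has 1 to 12 rows; each row is the pose to reach, as a shift and turn from the pose commanded when the call began, along the tool's axes at that moment, turning the shorter way round; what a row does not reach only later rows make up. A row lasts 1/10 s, in which the tool goes at most 50 mm and 8.59 degrees, less where a joint would pass 70% of its speed; a pose out of reach is approached as far as the arm can. A call with a number of a shift or a turn outside -1 to 1 is refused whole. A call with a gripper value outside its range is refused whole. "jaw" is the opening, from -1 (shut) to 1 (fully open), set as the call begins (left out, the last holds). The fingers move at their own pace and stop on an object; the grip force is fixed at half the most. Time passes only in rows, so rows that repeat a pose let the fingers close. It gives the time, the measured TCP pose, the force, the opening and the grip force at its end, in the units of the state.
- get_state(): the state, without advancing time (a new reading comes with each control period).
- grab_frame(name): name is "scene" or "side" or "wrist"; returns a dict with "color" (420x560x3 uint8, red, green, blue), "fx", "fy", "cx", "cy" (pixels), "D" ([k1, k2, p1, p2, k3] as OpenCV has them; the pictures are not rectified), "view" (4x4, takes a point from world to camera coordinates). Camera axes: x right, y down, z forward; pixel columns grow to the right and rows downward; lengths in m; the calibration is good to about 2 mm. A picture is of the moment at which its call begins. There is no depth.
- close_job(): hands the job in; it is judged then, once.
The state is a dict: "clock": time; "joint_positions": joint angles; "qvel": joint speeds; "joint_efforts": joint torques, N m; "eef_pos": TCP position; "tcp_rot": TCP orientation; "contact_force": force on the tool from outside, world axes, zero at the start; "wrist_torque": the same for the moment, N m; "grip_width": finger opening in m; "grasp_force": force on a finger pad.
Only numpy, scipy, OpenCV 4.12 (cv2) and the standard library are available. Lean on these libraries where they do the work, as an engineer would, in place of code of your own. Each camera call takes 0.05 s, during which the arm holds its last target. There are 200 camera calls.

## Working session

There is one attempt and no reset: what is moved stays moved. The work goes in short steps, Python scripts to look and compute and a tool call to move; the robot and the scene stay as the last step left them, time stands still between calls to the robot, and variables do not carry over. Pictures are saved under pics/ and viewed, at most 10 in all, crops included, and the job is handed in when it is done.

Besides the shell and the picture viewer there is one more tool, called after ">>>" by a JSON object that holds its "name" and its "arguments". move_arm: Moves the arm, as the interface text tells. Shifts and turns lie within -1 to 1; 1 stands for 0.2 m of shift or 2 pi rad of turn. Its arguments: {"type":"object","properties":{"deltas":{"type":"array","items":{"type":"array","items":{"type":"array","items":{"type":"number","minimum":-1,"maximum":1}}}},"jaw":{"type":"number"}},"required":["deltas"]}

```bash
mkdir -p pics; ls; cat > h.py <<'E'
import numpy as np,cv2,sys
sys.path.insert(0,'.')
from station import get_state,grab_frame,close_job
def K(f): return np.array([[f['fx'],0,f['cx']],[0,f['fy'],f['cy']],[0,0,1.]])
def ray(f,uv):
    p=cv2.undistortPoints(np.array([[uv]],float),K(f),np.array(f['D'],float))[0,0]
    V=np.array(f['view']);R=V[:3,:3];t=V[:3,3]
    d=R.T@np.array([p[0],p[1],1]);return -R.T@t,d/np.linalg.norm(d)
def onz(f,uv,z):
    o,d=ray(f,uv);return o+d*(z-o[2])/d[2]
def proj(f,P):
    V=np.array(f['view']);r,_=cv2.Rodrigues(V[:3,:3])
    return cv2.projectPoints(np.array(P,float).reshape(-1,1,3),r,V[:3,3],K(f),np.array(f['D'],float))[0].reshape(-1,2)
def tri(f1,a,f2,b):
    o1,d1=ray(f1,a);o2,d2=ray(f2,b)
    s=np.linalg.lstsq(np.c_[d1,-d2],o2-o1,rcond=None)[0]
    p,q=o1+s[0]*d1,o2+s[1]*d2
    return (p+q)/2,np.linalg.norm(p-q)
E
python3 - <<'E'
from h import *
import pickle
F={n:grab_frame(n) for n in('scene','side','wrist')}
pickle.dump(F,open('F0.pkl','wb'))
for n,f in F.items():
    print(n,f['fx'],f['cx'],f['cy'],f['D']);o,d=ray(f,(280,210));print(o,d)
im=np.hstack([cv2.resize(F[n]['color'],(800,600)) for n in('scene',)])
cv2.imwrite('pics/a.png',cv2.resize(F['scene']['color'],(800,600),interpolation=cv2.INTER_CUBIC)[...,::-1])
cv2.imwrite('pics/b.png',cv2.resize(F['side']['color'],(800,600),interpolation=cv2.INTER_CUBIC)[...,::-1])
print(get_state())
E
```

```text
pics
scene 436.9534559663014 272.3659486074159 204.64915942724303 [0.04779722 0.         0.         0.         0.        ]
[ 0.24780685 -0.64840451  1.05382512] [ 0.31386737  0.55266873 -0.77203921]
side 531.9607865984568 278.5191275450058 208.42572312737337 [-0.02935964  0.          0.          0.          0.        ]
[-0.77137583  0.20844487  0.99168379] [ 0.84711758 -0.14669471 -0.51075677]
wrist 373.857980852236 278.17232682315637 210.29739799658478 [-0.07855546  0.          0.          0.          0.        ]
[ 0.30823173 -0.46229572  0.37307439] [-0.29134443 -0.13869167 -0.94651098]
{'clock': 0.15, 'joint_positions': array([-1.23609671e+00,  8.77984055e-02,  1.37193625e+00, -3.84673306e-05,
        1.68360623e+00, -1.03133505e-01]), 'qvel': array([ 0.00122166, -0.00295768, -0.00346233,  0.00075889,  0.00047906,
       -0.00126037]), 'joint_efforts': array([ 3.05400928e-03, -3.52372241e+01, -3.13679552e+01,  8.12480084e-05,
        8.09113233e-03, -1.15658659e-05]), 'eef_pos': array([ 0.23300282, -0.49769963,  0.19328609]), 'tcp_rot': array([-8.66055708e-04,  9.76133408e-01,  2.17169992e-01, -1.19967208e-04]), 'contact_force': array([ 0.24440511, -0.47929818, -0.590969  ]), 'wrist_torque': array([-0.00888947, -0.03279953,  0.00285712]), 'grasp_force': 0.0, 'grip_width': 0.08531434411541843}
```

View pics/a.png

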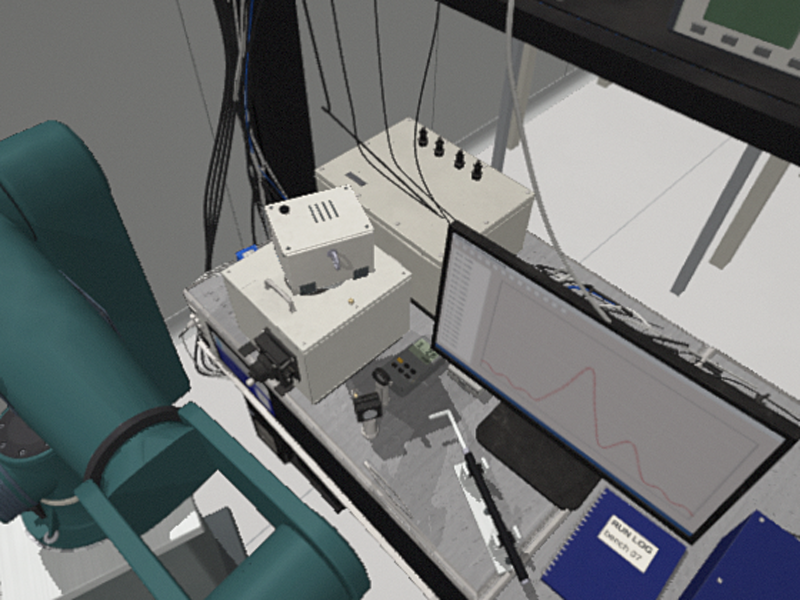

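View pics/b.png

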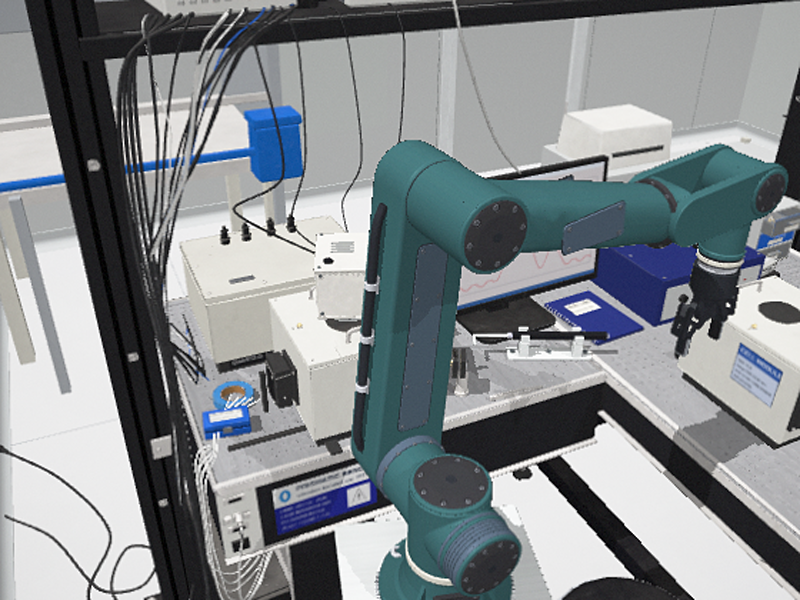

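The scene view shows the box roof corners at about (266,206), (350,186), (374,234) and (283,254). The eye is near (335,260). The hook runs from the handle end (520,578) through the rod start (470,458) to the bend (447,413), all in the 800-px picture. In the side view the arm hides the hatch.

```bash
python3 - <<'E'
from h import *
import pickle
F=pickle.load(open('F0.pkl','rb'));f=F['scene'];c=f['color']
a=cv2.resize(c[120:220,170:303],(798,600),interpolation=cv2.INTER_CUBIC)
cv2.imwrite('pics/c.png',a[...,::-1])
a=cv2.resize(c[270:420,270:470],(800,600),interpolation=cv2.INTER_CUBIC)
cv2.imwrite('pics/d.png',a[...,::-1])
s=.7
for n,p,z in [('rc1',(266,206),.341),('rc2',(350,186),.341),('rc3',(374,234),.341),('rc4',(283,254),.341),('eye',(335,260),.319),('hend',(520,578),.054),('rods',(470,458),.054),('bend',(447,413),.054),('tip',(432,415),.054),('ch1',(410,275),.204),('ch2',(305,345),.204),('ch3',(224,272),.204)]:
    print(n,onz(f,(p[0]*s,p[1]*s),z).round(3))
E
```

```text
rc1 [0.438 0.149 0.341]
rc2 [0.585 0.129 0.341]
rc3 [0.567 0.003 0.341]
rc4 [0.421 0.032 0.341]
eye [0.495 0.    0.319]
hend [ 0.552 -0.49   0.054]
rods [ 0.591 -0.295  0.054]
bend [ 0.602 -0.203  0.054]
tip [ 0.576 -0.194  0.054]
ch1 [0.638 0.003 0.204]
ch2 [ 0.408 -0.05   0.204]
ch3 [0.342 0.171 0.204]
```

View pics/c.png

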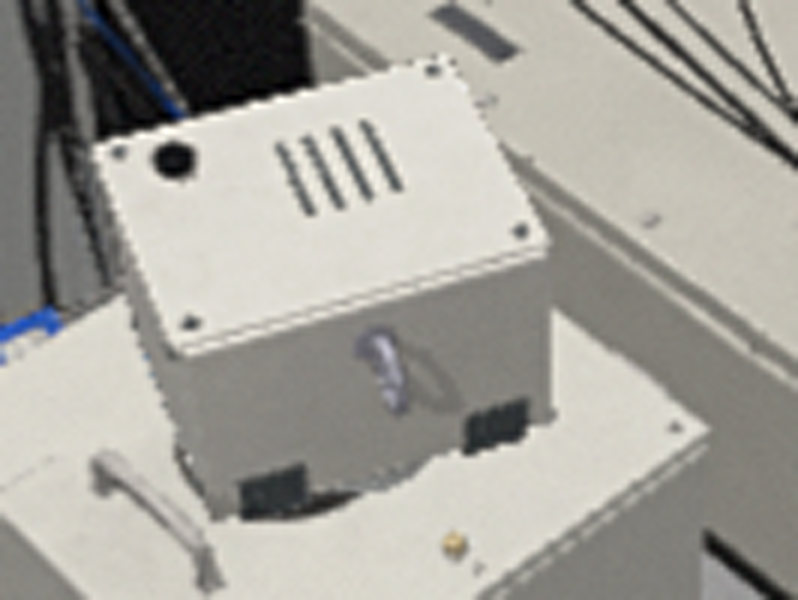

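View pics/d.png

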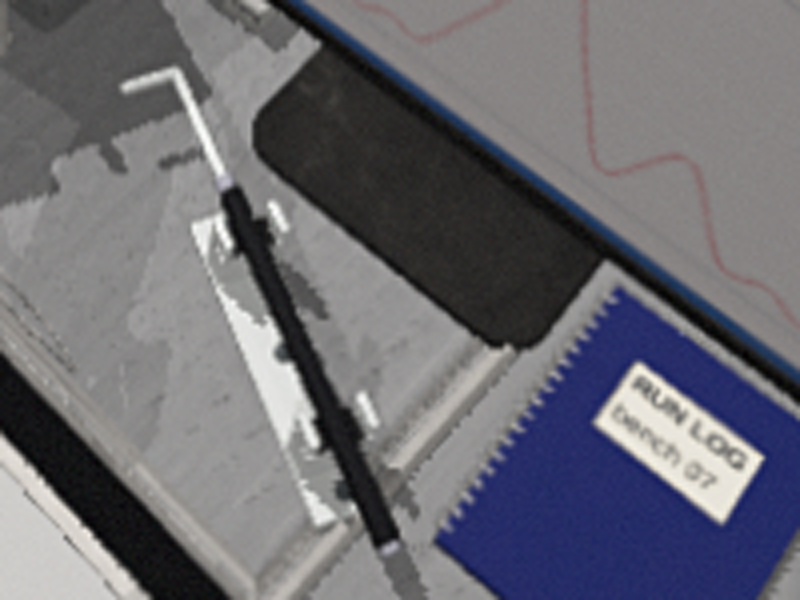

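Crop c shows the box roof corners at (93,148), (455,58), (548,243) and (185,350), with the eye at about (383,370) seen nearly edge-on. Crop d shows the handle end at (390,546), the rod start at (224,186), the bend at (176,71) and the prong tip at (124,89).

```bash
cat >> h.py <<'E'
from scipy.spatial.transform import Rotation as Rn
def Rt(s): return Rn.from_quat(np.roll(s['tcp_rot'],-1))
def fit2(A,B):
    A=np.array(A,float);B=np.array(B,float);a=A.mean(0);b=B.mean(0)
    H=(A-a).T@(B-b);th=np.arctan2(H[0,1]-H[1,0],H[0,0]+H[1,1])
    R=np.array([[np.cos(th),-np.sin(th)],[np.sin(th),np.cos(th)]]);t=b-R@a
    return th,t,(A@R.T+t-B)
E
python3 - <<'E'
from h import *
import pickle
F=pickle.load(open('F0.pkl','rb'));f=F['scene']
c=lambda p:(170+p[0]/6,120+p[1]/6)
d=lambda p:(270+p[0]/4,270+p[1]/4)
# box: x into depth. back-left=(60,75)? box y points to -x world (left)
A=[(.06,.075),(.06,-.075),(-.06,-.075),(-.06,.075)]
B=[onz(f,c(p),.341)[:2] for p in[(93,148),(455,58),(548,243),(185,350)]]
th,t,r=fit2(A,B);print('box',np.degrees(th),t,(r*1000).round(1))
R=np.array([[np.cos(th),-np.sin(th)],[np.sin(th),np.cos(th)]])
for hth in np.radians([0,5,10,20]):
    e=np.array([-63,35])+80*np.array([-np.sin(hth),np.cos(hth)])+23*np.array([-np.cos(hth),-np.sin(hth)])
    w=R@[e[0]/1000,0]+t
    q=proj(f,[*w,.204+e[1]/1000])[0];print('eye',w,(q[0]-170)*6,(q[1]-120)*6)
A=[(-.13,0),(.085,0),(.17,0),(.17,.038)]
B=[onz(f,d(p),.054)[:2] for p in[(390,546),(224,186),(176,71),(124,89)]]
th,t,r=fit2(A,B);print('hook',np.degrees(th),t,(r*1000).round(1))
E
```

```text
box 83.69700428809256 [0.50513679 0.07963628] [[ 1.5 -1. ]
 [-1.6  1.6]
 [ 1.6 -1.7]
 [-1.6  1.1]]
eye [ 0.49569517 -0.00584387] 396.2959007155124 381.64217054559015
eye [ 0.4949393  -0.01268719] 402.5488785257514 398.04341288933927
eye [ 0.4942084  -0.01930444] 408.73258800739995 415.1538601391663
eye [ 0.49284352 -0.0316614 ] 420.65883944896535 450.8659354422147
hook 80.36240014573778 [ 0.57768835 -0.3685594 ] [[-0.4  0.1]
 [ 1.7 -2.2]
 [ 0.   0.2]
 [-1.4  1.9]]
```

```bash
cat >> h.py <<'E'
def Rtool(yaw,pitch=0,roll=0): # deg; pitch>0 = rod end up
    return Rn.from_euler('ZYX',[yaw,-pitch,roll],degrees=True)*Rn.from_euler('x',180,degrees=True)
def row(pos,R,s=None,cmd=None):
    s=s or get_state();R0,p0=cmd if cmd else (Rt(s),s['eef_pos'])
    return np.r_[R0.inv().apply(np.array(pos)-p0)/.2,(R0.inv()*R).as_rotvec()/(2*np.pi)].round(4)
E
python3 - <<'E'
from h import *
print(row([.578,-.369,.16],Rtool(80.4)))
E
```

```text
[ 1.8351e+00  1.4880e-01  1.6640e-01 -2.0000e-04 -2.0000e-04 -1.5370e-01]
```

>>> {"name": "move_arm", "arguments": {"deltas": [[[0.25, 0.02, 0, 0, 0, -0.02], [0.5, 0.04, 0, 0, 0, -0.044], [0.75, 0.06, 0, 0, 0, -0.066], [1, 0.08, 0, 0, 0, -0.088], [1, 0.08, 0, 0, 0, -0.11], [1, 0.08, 0, 0, 0, -0.132], [1, 0.08, 0, 0, 0, -0.154], [1, 0.08, 0, 0, 0, -0.154]]]}}

```text
clock: 0.95
eef_pos: [0.4212, -0.4275, 0.1936]
tcp_rot: [-0.001, 0.763, 0.646, -0.0]
contact_force: [0.1, -0.7, -0.3]
grip_width: 0.0854
grasp_force: 0.0
```

```bash
python3 - <<'E'
from h import *
print(row([.578,-.369,.16],Rtool(80.4)))
E
```

```text
[ 4.173e-01  7.255e-01  1.677e-01 -1.000e-04 -1.000e-04  4.000e-04]
```

>>> {"name": "move_arm", "arguments": {"deltas": [[[0.12, 0.2, 0.05, 0, 0, 0], [0.24, 0.4, 0.1, 0, 0, 0], [0.36, 0.6, 0.15, 0, 0, 0], [0.417, 0.725, 0.168, 0, 0, 0], [0.417, 0.725, 0.168, 0, 0, 0], [0.417, 0.725, 0.168, 0, 0, 0]]]}}

```text
clock: 1.55
eef_pos: [0.5777, -0.3692, 0.1597]
tcp_rot: [-0.001, 0.763, 0.646, -0.001]
contact_force: [0.3, -0.3, 0.2]
grip_width: 0.0851
grasp_force: 0.0
```

```bash
python3 - <<'E'
from h import *
import pickle
F={n:grab_frame(n) for n in('scene','wrist','side')};pickle.dump(F,open('F1.pkl','wb'))
f=F['wrist']
print(get_state()['eef_pos'])
R=Rn.from_euler('z',80.36,degrees=True).as_matrix()
for x,y in[(-.13,0),(0,0),(.085,0),(.17,0),(.17,.038)]: print((x,y),proj(f,R@[x,y,0]+[.5777,-.3686,.054])[0]*800/560)
cv2.imwrite('pics/e.png',cv2.resize(f['color'],(800,600),interpolation=cv2.INTER_CUBIC)[...,::-1])
E
```

```text
[ 0.57686301 -0.37041365  0.16133275]
(-0.13, 0) [398.58821121 469.7702924 ]
(0, 0) [399.1406257  274.41065583]
(0.085, 0) [399.56588897 114.55226934]
(0.17, 0) [400.02175637 -69.66125543]
(0.17, 0.038) [320.00761243 -69.05155814]
```

View pics/e.png

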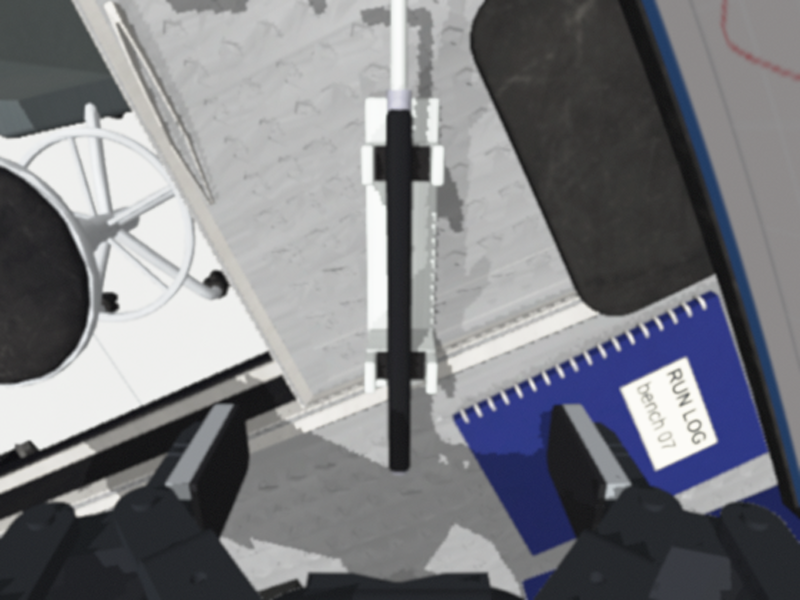

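The wrist view shows the handle centred at column 400, from row 113 to row 470, which matches the prediction. The rest's saddles are at rows 163 and 371, so the grip point lies midway. I'm descending to grasp.

>>> {"name": "move_arm", "arguments": {"deltas": [[[0, 0, 0.2, 0, 0, 0], [0, 0, 0.4, 0, 0, 0], [0, 0, 0.55, 0, 0, 0], [0, 0, 0.623, 0, 0, 0], [0, 0, 0.623, 0, 0, 0], [0, 0, 0.623, 0, 0, 0]]]}}

```text
clock: 2.3
eef_pos: [0.5783, -0.3706, 0.038]
tcp_rot: [0.001, 0.763, 0.646, 0.0]
contact_force: [0.4, 0.4, 0.1]
grip_width: 0.0856
grasp_force: 0.0
```

>>> {"name": "move_arm", "arguments": {"deltas": [[[0, 0, 0, 0, 0, 0], [0, 0, 0, 0, 0, 0], [0, 0, 0, 0, 0, 0], [0, 0, 0, 0, 0, 0], [0, 0, 0, 0, 0, 0], [0, 0, 0, 0, 0, 0], [0, 0, 0, 0, 0, 0], [0, 0, 0, 0, 0, 0]]], "jaw": -1}}

```text
clock: 3.1
eef_pos: [0.5778, -0.3694, 0.0359]
tcp_rot: [-0.0, 0.763, 0.646, -0.0]
contact_force: [-0.9, 0.1, 0.3]
grip_width: -0.0001
grasp_force: 0.0
```

```bash
python3 - <<'E'
from h import *
import pickle
F={n:grab_frame(n) for n in('scene','wrist','side')};pickle.dump(F,open('F2.pkl','wb'))
s=get_state();print(s['eef_pos'],s['grip_width'],s['grasp_force'])
a=cv2.resize(F['wrist']['color'],(400,300));b=cv2.resize(F['scene']['color'][200:420,190:483],(400,300))
cc=cv2.resize(F['side']['color'][200:290,300:420],(400,300))
cv2.imwrite('pics/f.png',np.vstack([np.hstack([a,b]),np.hstack([cc,cc*0])])[...,::-1])
E
```

```text
[ 0.57782637 -0.36946079  0.03597097] 0.00012140970380978593 0.0
```

View pics/f.png

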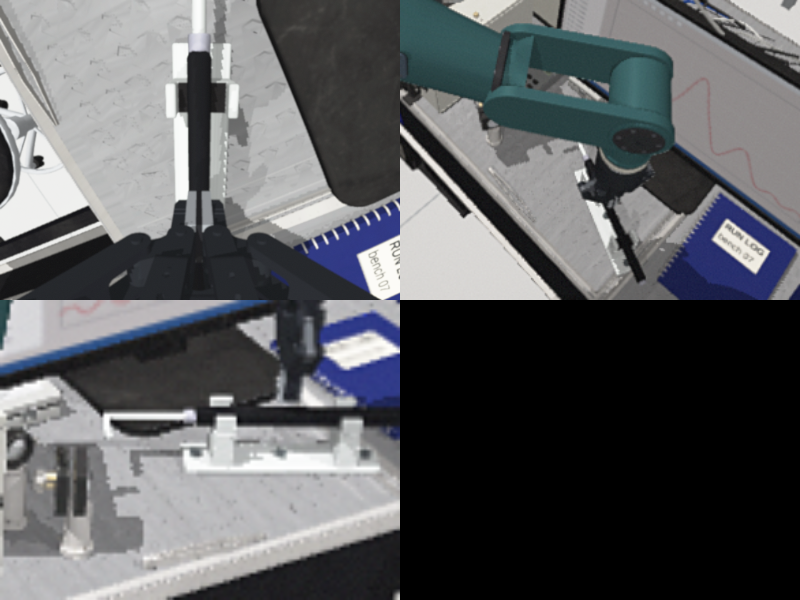

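The fingers shut on nothing. In both views the fingertips sit at or above the handle top. I'll project the reported TCP to see what's wrong.

```bash
python3 - <<'E'
from h import *
import pickle
F=pickle.load(open('F2.pkl','rb'));p=np.array([.5778,-.3695,.036])
for dz in(0,.019,.03,.04):
    q=p+[0,0,dz]
    w=proj(F['wrist'],q)[0];s=proj(F['side'],q)[0]
    print(dz,'wrist panel',w*400/560,'side panel',(s-[300,200])*400/120+[0,300])
f=F['side'];c=f['color'][225:290,380:395]
print(F['wrist']['view'][:3,:3]@np.array([0,0,1]))
s=get_state();V=np.array(F['wrist']['view']);print('cam in tool',Rt(s).inv().apply(-V[:3,:3].T@V[:3,3]-s['eef_pos']))
f0=pickle.load(open('F1.pkl','rb'))['wrist'];V=np.array(f0['view']);print(-V[:3,:3].T@V[:3,3])
E
```

```text
0 wrist panel [199.34461642 178.8691112 ] side panel [282.86810927 431.77751245]
0.019 wrist panel [199.37250021 190.82674088] side panel [285.00608593 415.36975291]
0.03 wrist panel [199.39120341 198.89276051] side panel [286.25414765 405.78487899]
0.04 wrist panel [199.41018738 207.11815237] side panel [287.39536001 397.01625226]
[-0.00129853  0.32245306 -0.94658456]
cam in tool [ 0.08359838 -0.00034312 -0.17989132]
[ 0.59096992 -0.28733636  0.3403659 ]
```

```bash
python3 - <<'E'
from h import *
import pickle
F=pickle.load(open('F2.pkl','rb'));f=F['wrist']
R=Rn.from_euler('z',80.36,degrees=True).as_matrix()
for z in(.03,.04,.054,.063):
  print(z,[(proj(f,R@[x,y,0]+[.5777,-.3686,z])[0]).round(1).tolist() for x,y in[(.03,-.007),(.03,.007),(.085,0)]])
g=cv2.cvtColor(f['color'],cv2.COLOR_RGB2GRAY)
print(g[40:110:4,280]); print(g[130,240:320:2])
a=cv2.resize(f['color'][190:340,180:380],(533,400),interpolation=cv2.INTER_CUBIC)
cv2.imwrite('pics/g.png',np.vstack([np.hstack([a,cv2.resize(F['side']['color'][205:255,360:393],(264,400),interpolation=cv2.INTER_CUBIC)])])[...,::-1])
E
```

```text
0.03 [[292.4, 191.0], [265.3, 190.9], [279.3, 79.2]]
0.04 [[293.1, 196.6], [264.6, 196.5], [279.4, 79.0]]
0.054 [[294.2, 205.5], [263.5, 205.3], [279.4, 78.5]]
0.063 [[295.1, 211.9], [262.7, 211.8], [279.5, 78.2]]
[246 237 220 218 212 218 217 208  94  34  34  35  35  34  36  35  34  35]
[248 246 226 151 110  57  27  28  35  42  41  32  34  35  37  38  38  37
  34  35  34  33  33  34  31  29  25  22  24  27  31  39  44  43  43  40
  41  53 117 147]
```

View pics/g.png

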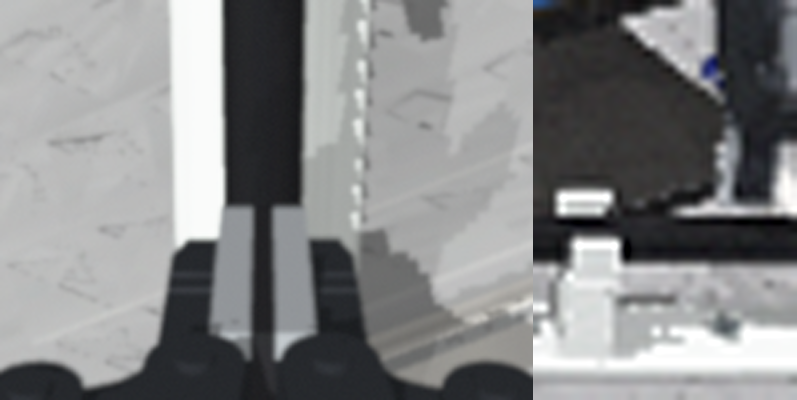

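```bash
python3 - <<'E'
from h import *
import pickle
s=get_state();R=Rt(s)
for n,p in(('F1',[.5772,-.3696,.1605]),('F2',s['eef_pos'])):
  f=pickle.load(open(n+'.pkl','rb'))['wrist']
  k=800/560
  y=.0427 if n=='F1' else 0.002
  for z in(0,-.013,-.026,-.037,-.05):
    print(n,z,[(proj(f,p+R.apply([x,yy,z]))[0]*(k if n=='F1' else 1)).round(0).tolist() for x in(.011,-.011) for yy in(-y,y)])
F=pickle.load(open('F0.pkl','rb'))
V=np.array(F['wrist']['view']);print('cam z F0',(-V[:3,:3].T@V[:3,3]))
print('side F0 tcp',proj(F['side'],[.233,-.4977,.1933])[0]*800/560, proj(F['side'],[.233,-.4977,.2333])[0]*800/560)
E
```

```text
F1 0 [[281.0, 329.0], [516.0, 329.0], [286.0, 383.0], [512.0, 383.0]]
F1 -0.013 [[273.0, 343.0], [524.0, 343.0], [278.0, 400.0], [519.0, 400.0]]
F1 -0.026 [[264.0, 360.0], [533.0, 360.0], [270.0, 420.0], [527.0, 420.0]]
F1 -0.037 [[256.0, 375.0], [541.0, 375.0], [262.0, 438.0], [535.0, 438.0]]
F1 -0.05 [[244.0, 397.0], [553.0, 397.0], [252.0, 463.0], [545.0, 463.0]]
F2 0 [[275.0, 231.0], [283.0, 231.0], [275.0, 269.0], [283.0, 269.0]]
F2 -0.013 [[275.0, 241.0], [283.0, 241.0], [275.0, 281.0], [283.0, 281.0]]
F2 -0.026 [[275.0, 252.0], [284.0, 253.0], [275.0, 295.0], [283.0, 295.0]]
F2 -0.037 [[275.0, 264.0], [284.0, 264.0], [275.0, 308.0], [284.0, 308.0]]
F2 -0.05 [[274.0, 279.0], [284.0, 279.0], [274.0, 326.0], [284.0, 326.0]]
cam z F0 [ 0.30823173 -0.46229572  0.37307439]
side F0 tcp [690.96975906 368.99516563] [695.55235161 350.63022863]
```

The images show the real fingertips about 38 mm behind the reported TCP along tool z. The open and shut views and the side view all agree, while the hook and camera positions are consistent. I'll treat the grasp point as 57 mm behind the reported TCP, so I open and go 38 mm lower.

>>> {"name": "move_arm", "arguments": {"deltas": [[[0, 0, 0, 0, 0, 0], [0, 0, 0, 0, 0, 0], [0, 0, 0, 0, 0, 0], [0, 0, 0, 0, 0, 0], [0, 0, 0, 0, 0, 0], [0, 0, 0, 0, 0, 0], [0, 0, 0.06, 0, 0, 0], [0, 0, 0.12, 0, 0, 0], [0, 0, 0.16, 0, 0, 0], [0, 0, 0.19, 0, 0, 0], [0, 0, 0.19, 0, 0, 0]]], "jaw": 1}}

```text
clock: 4.35
eef_pos: [0.5768, -0.3687, -0.0042]
tcp_rot: [-0.002, 0.763, 0.646, -0.0]
contact_force: [0.3, -0.2, -0.7]
grip_width: 0.0855
grasp_force: 0.0
```

>>> {"name": "move_arm", "arguments": {"deltas": [[[0, 0, 0, 0, 0, 0], [0, 0, 0, 0, 0, 0], [0, 0, 0, 0, 0, 0], [0, 0, 0, 0, 0, 0], [0, 0, 0, 0, 0, 0], [0, 0, 0, 0, 0, 0], [0, 0, 0, 0, 0, 0], [0, 0, 0, 0, 0, 0]]], "jaw": -1}}

```text
clock: 5.15
eef_pos: [0.5781, -0.3697, -0.0014]
tcp_rot: [0.001, 0.763, 0.646, 0.0]
contact_force: [0.4, 0.0, 2.5]
grip_width: 0.0132
grasp_force: 59.1
```

```bash
cat >> h.py <<'E'
G=np.array([0,0,-.0565]) # hook origin in (reported) tool frame
BY,BT=83.7,np.array([.5051,.0796])   # box yaw, origin xy
def box(p): # box-frame m -> world
    return Rn.from_euler('z',BY,degrees=True).apply(np.array(p,float))+[*BT,.204]
def hookto(tip,pitch=0,yaw=None,droop=0): # reported TCP pose bringing hook_tip to world point; droop = pitch of hook rel. tool
    R=Rtool(BY if yaw is None else yaw,pitch-droop)
    h=Rn.from_euler('ZY',[BY if yaw is None else yaw,-pitch],degrees=True)
    o=np.array(tip)-h.apply([.17,.02,0])
    return o-R.apply(G),R
E
python3 - <<'E'
from h import *
import pickle
F=pickle.load(open('F0.pkl','rb'));f=F['scene']
print('eye ray at .319',onz(f,(170+383/6,120+370/6),.319),box([-.086,0,.115]))
s=get_state()
for dx in(.0,):
    p,R=hookto(box([-.146,-.03,.115]));print(p,row(p,R,s))
for z in(.06,.1,.15,.2):print(z,onz(f,(433*.7,350*.7),z),onz(f,(455*.7,222*.7),z+.28))
E
```

```text
eye ray at .319 [0.49380156 0.00209872 0.319     ] [ 0.49566285 -0.00588064  0.319     ]
[ 0.52012201 -0.23997838  0.2625    ] [ 5.9140e-01 -3.9180e-01 -1.3203e+00  1.0000e-04  1.0000e-04 -8.8000e-03]
0.06 [ 0.64753876 -0.07672093  0.06      ] [ 0.69839178 -0.03447313  0.34      ]
0.1 [ 0.63145014 -0.09973035  0.1       ] [ 0.67314274 -0.06887547  0.38      ]
0.15 [ 0.61133936 -0.12849213  0.15      ] [ 0.64158144 -0.11187839  0.43      ]
0.2 [ 0.59122858 -0.15725391  0.2       ] [ 0.61002014 -0.15488132  0.48      ]
```

>>> {"name": "move_arm", "arguments": {"deltas": [[[0, 0, -0.05, 0, 0, 0], [0, 0, -0.15, 0, 0, 0], [0, 0, -0.3, 0, 0, 0], [0, 0, -0.45, 0, 0, 0], [0, 0, -0.5, 0, 0, 0], [0, 0, -0.5, 0, 0, 0]]]}}

```text
clock: 5.75
eef_pos: [0.5789, -0.3702, 0.1007]
tcp_rot: [0.002, 0.763, 0.646, 0.0]
contact_force: [-0.5, -0.7, -0.6]
grip_width: 0.013
grasp_force: 58.8
```

>>> {"name": "move_arm", "arguments": {"deltas": [[[0, -0.1, -0.15, 0, 0, 0], [0, -0.2, -0.3, 0, 0, 0], [0.06, -0.3, -0.5, 0, 0, 0], [0.2, -0.39, -0.65, 0, 0, -0.004], [0.35, -0.39, -0.82, 0, 0, -0.009], [0.5, -0.39, -0.82, 0, 0, -0.009], [0.59, -0.39, -0.82, 0, 0, -0.009], [0.59, -0.39, -0.82, 0, 0, -0.009], [0.59, -0.39, -0.82, 0, 0, -0.009]]]}}

```text
clock: 6.65
eef_pos: [0.5197, -0.2402, 0.2593]
tcp_rot: [-0.002, 0.744, 0.668, -0.001]
contact_force: [0.1, -1.2, -1.6]
grip_width: 0.013
grasp_force: 58.8
```

```bash
python3 - <<'E'
from h import *
import pickle
F={n:grab_frame(n) for n in('scene','wrist','side')};pickle.dump(F,open('F3.pkl','wb'))
s=get_state();print(s['eef_pos'],s['contact_force'],s['joint_positions'].round(2))
R=Rt(s)
tp=s['eef_pos']+R.apply(G)+(R*Rn.from_euler('x',180,degrees=True)).apply([[.17,0,0],[.17,.038,0],[.085,0,0]])
for n in('scene','side'): print(n,proj(F[n],tp).round(1).tolist(),'eye',proj(F[n],box([-.086,0,.115])).round(1))
a=cv2.resize(F['scene']['color'][140:240,190:290],(400,400),interpolation=cv2.INTER_CUBIC)
u,v=proj(F['side'],box([-.086,0,.115]))[0].astype(int)
b=cv2.resize(F['side']['color'][v-50:v+50,u-50:u+50],(400,400),interpolation=cv2.INTER_CUBIC)
print(u,v);cv2.imwrite('pics/h.png',np.hstack([a,b])[...,::-1])
E
```

```text
[ 0.51982004 -0.2411427   0.26027997] [-0.07977191  0.44883541 -0.34450275] [-0.53  0.14  1.18 -0.    1.82 -0.42]
scene [[266.1, 196.7], [250.2, 201.5], [280.7, 224.6]] eye [[236.  183.6]]
side [[299.2, 173.3], [300.4, 179.5], [329.2, 172.8]] eye [[278.4 181.3]]
278 181
```

View pics/h.png

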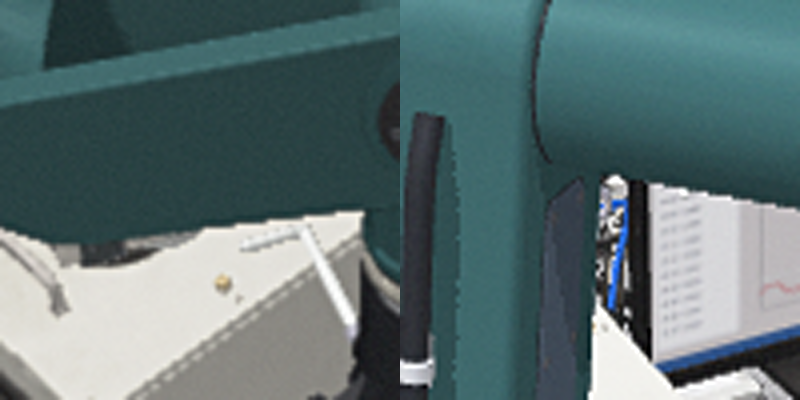

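The scene crop shows the bend at (265.7,197.5) and the prong end at (250.7,201.5), within 1 px of prediction, so the hook in hand is well known. The arm hides the eye in both fixed views. I'll raise the hook over the box and look down with the wrist camera.

>>> {"name": "move_arm", "arguments": {"deltas": [[[0, 0, -0.25, 0, 0, 0], [0, 0, -0.5, 0, 0, 0], [0.2, 0, -0.5, 0, 0, 0], [0.45, 0, -0.5, 0, 0, 0], [0.7, 0, -0.5, 0, 0, 0], [0.78, 0, -0.5, 0, 0, 0], [0.78, 0, -0.5, 0, 0, 0], [0.78, 0, -0.5, 0, 0, 0]]]}}

```text
clock: 7.6
eef_pos: [0.5374, -0.0863, 0.3615]
tcp_rot: [0.0, 0.745, 0.667, -0.001]
contact_force: [0.4, -0.5, -1.6]
grip_width: 0.0132
grasp_force: 58.9
```

```bash
python3 - <<'E'
from h import *
import pickle
F={n:grab_frame(n) for n in('scene','wrist','side')};pickle.dump(F,open('F4.pkl','wb'))
f=F['wrist']
k=800/560
for n,p in dict(eye=[-.086,0,.115],fl=[-.06,.075,.137],fr=[-.06,-.075,.137],bl=[.06,.075,.137],br=[.06,-.075,.137]).items(): print(n,(proj(f,box(p))*k).round(0))
cv2.imwrite('pics/i.png',cv2.resize(f['color'],(800,600),interpolation=cv2.INTER_CUBIC)[...,::-1])
print(get_state()['eef_pos'])
E
```

```text
eye [[274. 141.]]
fl [[54. 75.]]
fr [[470.  67.]]
bl [[  30. -274.]]
br [[ 477. -315.]]
[ 0.53723815 -0.08686727  0.36151656]
```

View pics/i.png

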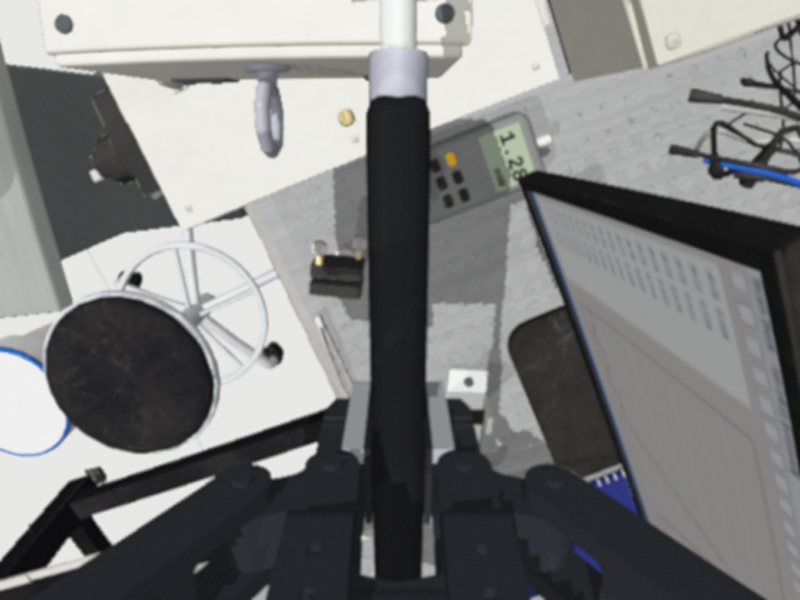

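The wrist view shows the eye as a narrow ring, columns 254 to 284 and rows 75 to 158, centred near (269,115). The roof front edge runs at about row 40 to 60, and a stretch of the box front is visible below it. The eye is about 10 mm nearer the box than I predicted, so I'll triangulate it with the first scene view.

```bash
python3 - <<'E'
from h import *
import pickle
f0=pickle.load(open('F0.pkl','rb'))['scene'];f4=pickle.load(open('F4.pkl','rb'))['wrist'];k=.7
for a in((383,370),(388,371)):
  P,e=tri(f0,(170+a[0]/6,120+a[1]/6),f4,(269*k,115*k));print(P,e)
print(onz(f4,(269*k,115*k),.319))
c=f4['color'];g=cv2.cvtColor(c,cv2.COLOR_RGB2HSV)
# eye mask: bluish steel
m=((c[...,2].astype(int)-c[...,0])>6).astype(np.uint8);m[:, :150]=0;m[:,215:]=0;m[:35]=0;m[130:]=0
n,l,st,ce=cv2.connectedComponentsWithStats(m);print([(st[i].tolist(),ce[i].round(1).tolist()) for i in range(1,n) if st[i][4]>30])
# torus outline sample for hypothesised center
def torus(C,yaw):
    u=np.linspace(0,2*np.pi,60);pts=[]
    for v in np.linspace(0,2*np.pi,12):
        r=.013+.003*np.cos(v);pts.append(np.c_[r*np.cos(u),.003*np.sin(v)+0*u,r*np.sin(u)])
    return Rn.from_euler('z',yaw,degrees=True).apply(np.vstack(pts))+C
for dy in(0,.005,.01):
    C=box([-.086+dy,0,.115])
    q=proj(f4,torus(C,BY));q0=proj(f0,torus(C,BY))
    print(dy,C.round(4),(q.min(0)/k).round(),(q.max(0)/k).round(),'scene',((q0.min(0)-[170,120])*6).round(),((q0.max(0)-[170,120])*6).round())
# roof line: row profile at several columns
for x in(60,120,200,340,440): print(x,[(int(y),int(v)) for y,v in enumerate(cv2.cvtColor(c,cv2.COLOR_RGB2GRAY)[15:65:1,int(x*k)],15)][::2])
print(proj(f4,[box([-.06,y,.137]) for y in(.07,-.07)])/k, proj(f4,[box([-.06,y,.132]) for y in(.07,-.07)])/k)
E
```

```text
[0.49469934 0.0044495  0.31633743] 1.7263278650120987e-05
[0.49550072 0.00391784 0.31616545] 0.0019357478296419407
[0.49531848 0.00435149 0.319     ]
[([172, 45, 28, 64, 902], [186.6, 74.8])]
0 [ 0.4957 -0.0059  0.319 ] [258. 100.] [288. 181.] scene [377. 341.] [415. 422.]
0.005 [ 0.4962 -0.0009  0.319 ] [257.  86.] [287. 169.] scene [373. 333.] [411. 413.]
0.01 [0.4968 0.0041 0.319 ] [257.  73.] [287. 156.] scene [369. 324.] [407. 404.]
60 [(15, 106), (17, 103), (19, 102), (21, 112), (23, 200), (25, 239), (27, 239), (29, 239), (31, 240), (33, 237), (35, 219), (37, 186), (39, 237), (41, 241), (43, 237), (45, 209), (47, 209), (49, 176), (51, 79), (53, 69), (55, 69), (57, 70), (59, 69), (61, 70), (63, 69)]
120 [(15, 239), (17, 239), (19, 239), (21, 240), (23, 240), (25, 240), (27, 240), (29, 240), (31, 238), (33, 212), (35, 189), (37, 240), (39, 243), (41, 239), (43, 206), (45, 143), (47, 131), (49, 130), (51, 133), (53, 223), (55, 234), (57, 233), (59, 234), (61, 233), (63, 233)]
200 [(15, 240), (17, 240), (19, 240), (21, 239), (23, 240), (25, 241), (27, 241), (29, 237), (31, 205), (33, 188), (35, 239), (37, 241), (39, 236), (41, 199), (43, 140), (45, 128), (47, 128), (49, 127), (51, 126), (53, 122), (55, 82), (57, 100), (59, 226), (61, 235), (63, 236)]
340 [(15, 241), (17, 241), (19, 241), (21, 241), (23, 241), (25, 241), (27, 237), (29, 203), (31, 186), (33, 240), (35, 240), (37, 235), (39, 194), (41, 134), (43, 125), (45, 124), (47, 121), (49, 112), (51, 116), (53, 128), (55, 220), (57, 237), (59, 236), (61, 236), (63, 236)]
440 [(15, 142), (17, 235), (19, 243), (21, 243), (23, 242), (25, 233), (27, 201), (29, 185), (31, 195), (33, 239), (35, 241), (37, 233), (39, 188), (41, 134), (43, 124), (45, 125), (47, 124), (49, 123), (51, 124), (53, 177), (55, 235), (57, 236), (59, 237), (61, 237), (63, 237)]
[[ 66.72978226  74.43546039]
 [455.28339111  66.62432515]] [[ 74.42633523  75.3183621 ]
 [453.8709845   67.93665178]]
```

```bash
cat >> h.py <<'E'
BY,BT=84.1,np.array([.5043,.0885])
E
python3 - <<'E'
from h import *
s=get_state()
for t in([-.15,-.03,.216],[-.15,-.03,.115],[-.086,-.03,.115],[-.086,0,.115]):
    p,R=hookto(box(t));print(p.round(4),row(p,R,s))
E
```

```text
[ 0.5211 -0.2349  0.3635] [-7.447e-01  2.400e-03 -9.600e-03 -1.000e-04  1.000e-04 -1.300e-03]
[ 0.5211 -0.2349  0.2625] [-7.445e-01  2.800e-03  4.954e-01 -1.000e-04  1.000e-04 -1.300e-03]
[ 0.5277 -0.1713  0.2625] [-4.245e-01  0.000e+00  4.953e-01 -1.000e-04  1.000e-04 -1.300e-03]
[ 0.4979 -0.1682  0.2625] [-4.258e-01 -1.499e-01  4.954e-01 -1.000e-04  1.000e-04 -1.300e-03]
```

>>> {"name": "move_arm", "arguments": {"deltas": [[[-0.25, 0, 0, 0, 0, 0], [-0.5, 0, 0, 0, 0, 0], [-0.74, 0, 0, 0, 0, -0.001], [-0.745, 0.003, 0.25, 0, 0, -0.001], [-0.745, 0.003, 0.495, 0, 0, -0.001], [-0.65, 0.002, 0.495, 0, 0, -0.001], [-0.54, 0.001, 0.495, 0, 0, -0.001], [-0.46, 0, 0.495, 0, 0, -0.001], [-0.425, 0, 0.495, 0, 0, -0.001], [-0.425, 0, 0.495, 0, 0, -0.001], [-0.425, 0, 0.495, 0, 0, -0.001]]]}}

```text
clock: 8.85
eef_pos: [0.5283, -0.1704, 0.2637]
tcp_rot: [0.001, 0.743, 0.67, 0.0]
contact_force: [0.4, 0.3, -1.5]
grip_width: 0.013
grasp_force: 58.9
```

```bash
python3 - <<'E'
from h import *
import pickle
F={n:grab_frame(n) for n in('scene','wrist','side')};pickle.dump(F,open('F5.pkl','wb'))
s=get_state();print(s['eef_pos'],s['contact_force'])
for n in('scene','side'): print(n,proj(F[n],[box([-.086,0,.115]),box([-.086,-.05,.115])]).round())
p,R=hookto(box([-.086,-.03,.115]));print(row(p,R,s))
p,R=hookto(box([-.086,0,.115]));print(row(p,R,s))
E
```

```text
[ 0.52810386 -0.17039774  0.26317308] [-0.65277948 -0.62714555 -0.29293183]
scene [[234. 181.]
 [255. 175.]]
side [[275. 182.]
 [274. 173.]]
[-0.0046 -0.0015  0.0034  0.0001  0.0001 -0.0001]
[-4.700e-03 -1.515e-01  3.300e-03  1.000e-04  1.000e-04 -1.000e-04]
```

>>> {"name": "move_arm", "arguments": {"deltas": [[[-0.004, -0.03, 0.003, 0, 0, 0], [-0.004, -0.06, 0.003, 0, 0, 0], [-0.004, -0.09, 0.003, 0, 0, 0], [-0.004, -0.12, 0.003, 0, 0, 0], [-0.004, -0.15, 0.003, 0, 0, 0], [-0.004, -0.15, 0.003, 0, 0, 0]]]}}

```text
clock: 9.6
eef_pos: [0.4974, -0.1673, 0.2629]
tcp_rot: [0.0, 0.743, 0.67, 0.0]
contact_force: [-0.3, 0.3, -1.3]
grip_width: 0.0129
grasp_force: 58.9
```

```bash
python3 - <<'E'
from h import *
import pickle
F={n:grab_frame(n) for n in('scene','side','wrist')};pickle.dump(F,open('F6.pkl','wb'))
s=get_state();print(s['eef_pos'],s['contact_force'],s['wrist_torque'])
E
```

```text
[ 0.49816633 -0.16734408  0.2625213 ] [-0.33883063  0.6760004  -0.88468645] [ 0.01119624 -0.01157779 -0.04857937]
```

```bash
cat >> h.py <<'E'
def eye(th,lead=0,y=0): # box frame
    c,s=np.cos(th),np.sin(th)
    e=np.array([-.063-.080*s-.023*c,y,.035+.080*c-.023*s]);t=np.array([-.080*c+.023*s,0,-.080*s-.023*c])
    return e+lead*t/np.linalg.norm(t)
def seq(ths,leads,pits,y=0,droop=0):
    s=get_state()
    for a,l,p in zip(ths,leads,pits):
        P,R=hookto(box(eye(a,l,y)),p,droop=droop);print(round(a,2),row(P,R,s).round(3).tolist())
E
python3 - <<'E'
from h import *
t=np.linspace(.05,.5,10);seq(t,[.004]+[.006]*9,t/1.571*15)
E
```

```text
0.05 [-0.041, -0.001, 0.02, 0.0, 0.001, 0.0]
0.1 [-0.067, -0.001, 0.039, 0.0, 0.003, 0.0]
0.15 [-0.083, -0.001, 0.056, 0.0, 0.004, 0.0]
0.2 [-0.098, -0.001, 0.073, 0.0, 0.005, 0.0]
0.25 [-0.113, -0.001, 0.091, 0.0, 0.007, 0.0]
0.3 [-0.127, -0.001, 0.11, 0.0, 0.008, 0.0]
0.35 [-0.141, -0.001, 0.13, 0.0, 0.009, 0.0]
0.4 [-0.154, -0.001, 0.151, 0.0, 0.011, 0.0]
0.45 [-0.166, -0.001, 0.173, 0.0, 0.012, 0.0]
0.5 [-0.177, -0.001, 0.195, 0.0, 0.013, 0.0]
```

>>> {"name": "move_arm", "arguments": {"deltas": [[[-0.04, 0, 0.02, 0, 0.001, 0], [-0.067, 0, 0.039, 0, 0.003, 0], [-0.083, 0, 0.056, 0, 0.004, 0], [-0.098, 0, 0.073, 0, 0.005, 0], [-0.113, 0, 0.091, 0, 0.007, 0]]]}}

```text
clock: 10.25
eef_pos: [0.4958, -0.19, 0.2439]
tcp_rot: [-0.015, 0.742, 0.67, 0.017]
contact_force: [-0.0, 2.0, 0.1]
grip_width: 0.0132
grasp_force: 59.0
```

```bash
python3 - <<'E'
from h import *
import pickle
F={n:grab_frame(n) for n in('scene','side','wrist')};pickle.dump(F,open('F7.pkl','wb'))
s=get_state();print(s['eef_pos'],s['contact_force'],s['wrist_torque'])
t=np.linspace(.35,.9,12);seq(t,[.006]*12,t/1.571*15)
E
```

```text
[ 0.4955421  -0.19056351  0.24365673] [ 0.48901075 -0.02986621 -0.43495463] [0.05727033 0.02869791 0.03519442]
0.35 [-0.026, 0.0, 0.035, -0.0, 0.002, -0.0]
0.4 [-0.039, 0.0, 0.055, -0.0, 0.004, -0.0]
0.45 [-0.052, 0.0, 0.076, -0.0, 0.005, -0.0]
0.5 [-0.064, 0.0, 0.098, -0.0, 0.006, -0.0]
0.55 [-0.076, 0.0, 0.12, -0.0, 0.008, -0.0]
0.6 [-0.086, 0.0, 0.144, -0.0, 0.009, -0.0]
0.65 [-0.096, 0.0, 0.167, -0.0, 0.01, -0.0]
0.7 [-0.105, 0.0, 0.192, -0.0, 0.012, -0.0]
0.75 [-0.112, 0.0, 0.216, -0.0, 0.013, -0.0]
0.8 [-0.119, 0.0, 0.242, -0.0, 0.014, -0.0]
0.85 [-0.125, 0.0, 0.267, -0.0, 0.016, -0.0]
0.9 [-0.13, 0.0, 0.293, -0.0, 0.017, -0.0]
```

The outward pull met about 2 N, so the prong is engaged. I'm continuing the swing.

>>> {"name": "move_arm", "arguments": {"deltas": [[[-0.026, 0, 0.035, 0, 0.002, 0], [-0.039, 0, 0.055, 0, 0.004, 0], [-0.052, 0, 0.076, 0, 0.005, 0], [-0.064, 0, 0.098, 0, 0.006, 0], [-0.076, 0, 0.12, 0, 0.008, 0], [-0.086, 0, 0.144, 0, 0.009, 0], [-0.096, 0, 0.167, 0, 0.01, 0], [-0.105, 0, 0.192, 0, 0.012, 0], [-0.112, 0, 0.216, 0, 0.013, 0], [-0.119, 0, 0.242, 0, 0.014, 0], [-0.125, 0, 0.267, 0, 0.016, 0], [-0.13, 0, 0.293, 0, 0.017, 0]]]}}

```text
clock: 11.6
eef_pos: [0.4933, -0.2132, 0.1839]
tcp_rot: [-0.051, 0.74, 0.668, 0.056]
contact_force: [0.2, -0.6, 0.4]
grip_width: 0.0132
grasp_force: 59.1
```

```bash
python3 - <<'E'
from h import *
import pickle
F={n:grab_frame(n) for n in('scene','side','wrist')};pickle.dump(F,open('F8.pkl','wb'))
s=get_state();print(s['eef_pos'],s['contact_force'],s['wrist_torque'])
R=Rt(s);hp=lambda X:s['eef_pos']+R.apply(G)+(R*Rn.from_euler('x',180,degrees=True)).apply(X)
# hook pivot check in wrist: handle/ferrule boundary row, now vs at F4
for n in('F4','F8'):
    g=cv2.cvtColor(pickle.load(open(n+'.pkl','rb'))['wrist']['color'],cv2.COLOR_RGB2GRAY)
    print(n,g[20:90:3,279].tolist(),g[66,255:303:2].tolist(),g[20,255:303:2].tolist())
t=np.linspace(.95,1.5,12);seq(t,[.006]*12,t/1.571*15)
E
```

```text
[ 0.49303262 -0.2131789   0.18369806] [-0.13412474 -0.41652199 -0.30017981] [-0.07742093  0.06299398  0.04885096]
F4 [248, 248, 247, 246, 232, 218, 214, 212, 209, 207, 210, 215, 213, 208, 205, 200, 89, 32, 33, 34, 35, 35, 35, 34] [235, 222, 156, 177, 170, 162, 157, 158, 161, 166, 176, 188, 186, 174, 155, 146, 137, 129, 129, 135, 126, 113, 200, 236] [242, 241, 242, 242, 242, 225, 223, 237, 242, 244, 247, 249, 248, 241, 230, 220, 201, 174, 180, 239, 242, 241, 241, 242]
F8 [248, 249, 248, 243, 242, 226, 215, 213, 210, 209, 213, 215, 213, 211, 207, 202, 95, 35, 35, 35, 37, 36, 36, 37] [131, 134, 160, 185, 189, 173, 164, 163, 168, 175, 186, 194, 191, 180, 163, 151, 142, 135, 136, 139, 130, 114, 135, 146] [138, 137, 136, 134, 132, 164, 231, 241, 244, 246, 248, 249, 248, 243, 233, 223, 206, 177, 140, 129, 120, 117, 118, 114]
0.95 [-0.01, 0.001, 0.024, -0.0, 0.001, -0.0]
1.0 [-0.015, 0.001, 0.051, -0.0, 0.002, -0.0]
1.05 [-0.02, 0.001, 0.077, -0.0, 0.004, -0.0]
1.1 [-0.023, 0.001, 0.104, -0.0, 0.005, -0.0]
1.15 [-0.026, 0.001, 0.132, -0.0, 0.006, -0.0]
1.2 [-0.027, 0.001, 0.159, -0.0, 0.008, -0.0]
1.25 [-0.028, 0.001, 0.187, -0.0, 0.009, -0.0]
1.3 [-0.027, 0.001, 0.214, -0.0, 0.01, -0.0]
1.35 [-0.025, 0.001, 0.242, -0.0, 0.012, -0.0]
1.4 [-0.022, 0.001, 0.27, -0.0, 0.013, -0.0]
1.45 [-0.018, 0.001, 0.298, -0.0, 0.014, -0.0]
1.5 [-0.012, 0.001, 0.325, -0.0, 0.016, -0.0]
```

>>> {"name": "move_arm", "arguments": {"deltas": [[[-0.01, 0, 0.024, 0, 0.001, 0], [-0.015, 0, 0.051, 0, 0.002, 0], [-0.02, 0, 0.077, 0, 0.004, 0], [-0.023, 0, 0.104, 0, 0.005, 0], [-0.026, 0, 0.132, 0, 0.006, 0]]]}}

```text
clock: 12.25
eef_pos: [0.4932, -0.2145, 0.157]
tcp_rot: [-0.063, 0.739, 0.667, 0.07]
contact_force: [-0.6, -1.5, 0.3]
grip_width: 0.0129
grasp_force: 59.0
```

```bash
python3 - <<'E'
from h import *
import pickle
F={n:grab_frame(n) for n in('scene','side','wrist')};pickle.dump(F,open('F9.pkl','wb'))
s=get_state();print(s['eef_pos'],s['contact_force'],s['wrist_torque'])
R=Rt(s);hp=lambda X:s['eef_pos']+R.apply(G)+(R*Rn.from_euler('x',180,degrees=True)).apply(X)
for n in('scene','side'):print(n,proj(F[n],np.vstack([hp([[.17,0,0],[.17,.038,0],[.1,0,0]]),[box(eye(1.15)),box([-.063,.07,.035]),box([-.063,-.07,.035])]])).round().tolist())
# force samples
for i in range(6):
    grab_frame('side');s=get_state();print(s['contact_force'].round(1),s['wrist_torque'].round(2))
E
```

```text
[ 0.49287802 -0.21417478  0.15678127] [-0.31935086  0.72272149 -1.3233723 ] [-0.10107643  0.02087652  0.07620931]
scene [[253.0, 218.0], [238.0, 222.0], [264.0, 243.0], [245.0, 218.0], [206.0, 205.0], [260.0, 189.0]]
side [[296.0, 201.0], [297.0, 208.0], [320.0, 205.0], [296.0, 203.0], [268.0, 220.0], [266.0, 195.0]]
[-0.  -0.  -0.2] [-0.11  0.04  0.04]
[ 0.5  0.2 -0.9] [-0.16  0.   -0.03]
[ 1.2 -0.8 -0.8] [-0.09  0.05 -0.03]
[ 0.2 -0.3 -1.4] [-0.14  0.   -0.02]
[ 0.8  0.5 -1. ] [-0.17  0.03 -0.  ]
[-0.  -0.2 -0.3] [-0.08 -0.02  0.01]
```

```bash
python3 - <<'E'
from h import *
import pickle
L=[pickle.load(open(n+'.pkl','rb')) for n in('F7','F9')]
r=lambda c:cv2.resize(c,(400,300),interpolation=cv2.INTER_CUBIC)
cv2.imwrite('pics/j.png',np.vstack([np.hstack([r(F['scene']['color'][165:255,190:310]) for F in L]),np.hstack([r(L[1]['side']['color'][160:250,240:360]),r(L[1]['wrist']['color'])])])[...,::-1])
E
```

```text
(no output)
```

View pics/j.png

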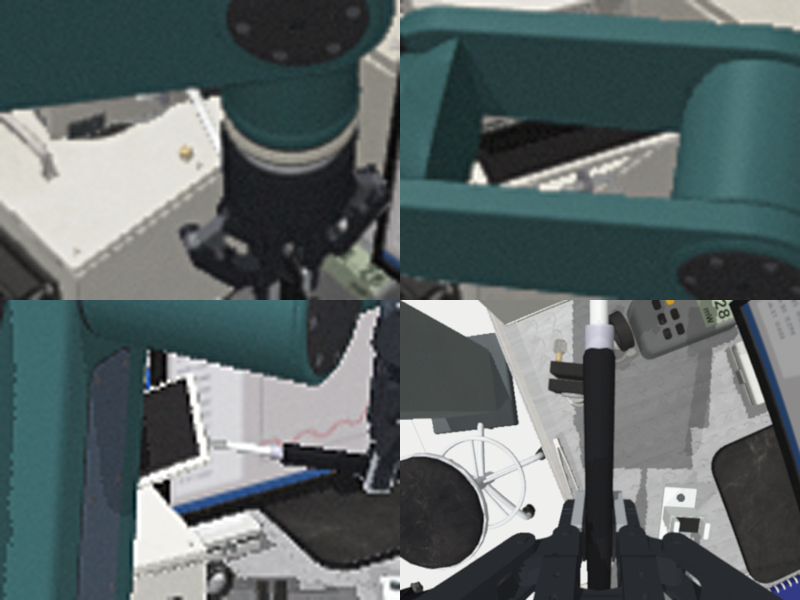

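In the side panel (lower left) the hatch's dark inner face is already tilted well out, at about (140–210, 375–480), with the rod reaching it. The upper-right scene panel shows the same dark face behind the forearm. So the prong is engaged and the hatch is following, and I'm finishing the swing.

```bash
python3 - <<'E'
from h import *
t=np.r_[np.linspace(1.2,1.55,8),1.571,1.571,1.571];seq(t,[.006]*9+[.008,.010],t/1.571*15)
E
```

```text
1.2 [-0.004, -0.002, 0.032, 0.0, 0.002, 0.0]
1.25 [-0.005, -0.002, 0.06, 0.0, 0.003, 0.0]
1.3 [-0.006, -0.002, 0.088, 0.0, 0.004, 0.0]
1.35 [-0.005, -0.002, 0.116, 0.0, 0.006, 0.0]
1.4 [-0.003, -0.002, 0.143, 0.0, 0.007, 0.0]
1.45 [0.0, -0.002, 0.171, 0.0, 0.008, 0.0]
1.5 [0.004, -0.002, 0.199, 0.0, 0.01, 0.0]
1.55 [0.01, -0.002, 0.226, 0.0, 0.011, 0.0]
1.57 [0.012, -0.002, 0.238, 0.0, 0.012, 0.0]
1.57 [0.013, -0.002, 0.248, 0.0, 0.012, 0.0]
1.57 [0.014, -0.002, 0.258, 0.0, 0.012, 0.0]
```

>>> {"name": "move_arm", "arguments": {"deltas": [[[-0.004, 0, 0.032, 0, 0.002, 0], [-0.005, 0, 0.06, 0, 0.003, 0], [-0.006, 0, 0.088, 0, 0.004, 0], [-0.005, 0, 0.116, 0, 0.006, 0], [-0.003, 0, 0.143, 0, 0.007, 0], [0, 0, 0.171, 0, 0.008, 0], [0.004, 0, 0.199, 0, 0.01, 0], [0.01, 0, 0.226, 0, 0.011, 0], [0.012, 0, 0.238, 0, 0.012, 0], [0.012, 0, 0.238, 0, 0.012, 0]]]}}

```text
clock: 13.7
eef_pos: [0.4944, -0.2032, 0.1113]
tcp_rot: [-0.088, 0.736, 0.664, 0.098]
contact_force: [-0.4, -2.0, 1.4]
grip_width: 0.0127
grasp_force: 59.2
```

```bash
cat >> h.py <<'E'
def hatchscan(F,th):
    # panel free-edge corners/outline in side view; sample grey across the free edge
    f=F['side'];g=cv2.cvtColor(f['color'],cv2.COLOR_RGB2GRAY)
    d=np.array([-np.sin(th),np.cos(th)]);n=np.array([np.cos(th),np.sin(th)])
    out=[]
    for y in(.03,-.03,-.06):
        L=[]
        for r in np.arange(.070,.114,.004):
            q=proj(f,box([-.063+r*d[0]+.003*n[0],y,.035+r*d[1]+.003*n[1]]))[0].round().astype(int)
            L.append(int(g[q[1],q[0]]))
        out.append(L)
    return out
E
python3 - <<'E'
from h import *
import pickle
F={n:grab_frame(n) for n in('scene','side','wrist')};pickle.dump(F,open('F10.pkl','wb'))
s=get_state();print(s['eef_pos'],s['contact_force'],s['wrist_torque'])
print('F9@1.15',hatchscan(pickle.load(open('F9.pkl','rb')),1.15))
for th in(1.4,1.5,1.571):print(th,hatchscan(F,th))
for th in (1.4,1.5,1.571): print(th,proj(F['side'],[box([-.063-.098*np.sin(th)+.003*np.cos(th),y,.035+.098*np.cos(th)+.003*np.sin(th)]) for y in(.074,-.074)]).round(1).tolist())
g=cv2.cvtColor(F['side']['color'],cv2.COLOR_RGB2GRAY)
for u in(286,292,298,304):print(u,g[180:240:2,u].tolist())
for i in range(4):
    grab_frame('side');s=get_state();print(s['contact_force'].round(1),s['wrist_torque'].round(2))
E
```

```text
[ 0.49464143 -0.20339796  0.11186362] [ 0.06649344 -2.51166985  0.74294662] [0.0217915  0.04855043 0.09172139]
F9@1.15 [[46, 46, 45, 43, 48, 39, 86, 249, 182, 209, 216], [43, 46, 48, 47, 47, 44, 50, 253, 192, 188, 184], [41, 42, 42, 43, 37, 33, 153, 255, 213, 215, 215]]
1.4 [[44, 45, 43, 47, 42, 145, 247, 243, 214, 214, 214], [41, 42, 48, 46, 41, 158, 255, 255, 208, 216, 216], [115, 198, 213, 207, 207, 215, 212, 204, 186, 205, 210]]
1.5 [[44, 43, 45, 43, 41, 32, 199, 165, 213, 215, 213], [43, 43, 43, 44, 39, 30, 195, 187, 199, 216, 217], [31, 31, 194, 244, 242, 217, 254, 189, 199, 194, 215]]
1.571 [[40, 45, 44, 42, 42, 35, 143, 255, 214, 217, 216], [42, 41, 45, 48, 42, 31, 142, 227, 201, 215, 216], [42, 41, 41, 45, 42, 40, 158, 255, 203, 216, 213]]
1.4 [[304.1, 213.9], [298.8, 187.6]]
1.5 [[304.5, 217.0], [299.3, 190.5]]
1.571 [[304.6, 219.2], [299.4, 192.6]]
286 [59, 60, 55, 58, 55, 58, 56, 58, 60, 52, 43, 32, 32, 26, 27, 23, 29, 26, 38, 208, 192, 248, 243, 241, 241, 241, 241, 241, 241, 224]
292 [214, 213, 213, 214, 215, 211, 217, 33, 42, 41, 41, 45, 45, 44, 43, 45, 45, 44, 38, 233, 205, 83, 252, 241, 241, 241, 239, 242, 243, 186]
298 [197, 217, 207, 213, 206, 212, 216, 100, 62, 30, 31, 42, 42, 42, 42, 42, 46, 48, 43, 255, 211, 74, 24, 19, 240, 242, 244, 243, 192, 127]
304 [215, 216, 218, 217, 216, 215, 216, 216, 215, 216, 215, 218, 215, 215, 214, 217, 159, 174, 244, 255, 215, 20, 20, 255, 229, 212, 150, 66, 173, 100]
[-0.1 -1.7 -0.1] [-0.03  0.03  0.1 ]
[-0.1 -2.6  2.1] [-0.    0.05  0.09]
[-0.4 -1.1  1.3] [0.02 0.08 0.04]
[-0.3 -3.   1.4] [ 0.06  0.05 -0.07]
```

>>> {"name": "move_arm", "arguments": {"deltas": [[[0.003, 0, 0.01, 0, 0, 0], [0.006, 0, 0.02, 0, 0, 0], [0.009, 0, 0.03, 0, 0, 0], [0.009, 0, 0.03, 0, 0, 0]]]}}

```text
clock: 14.45
eef_pos: [0.4948, -0.2014, 0.1057]
tcp_rot: [-0.087, 0.737, 0.664, 0.097]
contact_force: [-0.1, -6.9, 1.8]
grip_width: 0.0128
grasp_force: 59.4
```

```bash
python3 - <<'E'
from h import *
import pickle
F={n:grab_frame(n) for n in('scene','side','wrist')};pickle.dump(F,open('F11.pkl','wb'))
for i in range(4):
    grab_frame('side');s=get_state();print(s['contact_force'].round(1),s['wrist_torque'].round(2),s['eef_pos'].round(4))
for th in(1.5,1.571):print(th,hatchscan(F,th))
# hatch far edge (box y=-.074, left in dark->bright) subpixel rows, before / after
for n in('F10','F11'):
    f=pickle.load(open(n+'.pkl','rb'));g=cv2.cvtColor(f['side']['color'],cv2.COLOR_RGB2GRAY)
    for u in(290,293,296):print(n,u,g[190:200,u].tolist(),g[212:222,u].tolist())
    w=cv2.cvtColor(f['wrist']['color'],cv2.COLOR_RGB2GRAY);print(w[60:76:1,279].tolist())
for th in(1.5,1.571):print(th,proj(F['side'],[box([-.063-r*np.sin(th)+.003*np.cos(th),y,.035+r*np.cos(th)+.003*np.sin(th)]) for y in(.074,-.074) for r in(.098,.07)]).round(1).tolist())
E
```

```text
[-1.3 -6.4  0.8] [-0.51  0.04  0.07] [ 0.4948 -0.2015  0.1059]
[-0.5 -6.9  1.1] [-0.52  0.05  0.08] [ 0.4948 -0.2015  0.1059]
[ 0.5 -7.   0.6] [-0.52  0.03  0.09] [ 0.4948 -0.2015  0.1059]
[-1.1 -7.5  1.5] [-0.5   0.05  0.07] [ 0.4948 -0.2015  0.1058]
1.5 [[41, 45, 40, 43, 39, 32, 202, 167, 217, 215, 214], [43, 43, 41, 43, 37, 30, 195, 189, 198, 216, 214], [30, 27, 195, 243, 242, 217, 255, 187, 199, 194, 218]]
1.571 [[44, 45, 42, 46, 44, 36, 144, 255, 216, 216, 217], [48, 45, 46, 43, 42, 35, 140, 226, 200, 216, 215], [42, 42, 40, 45, 44, 39, 158, 255, 203, 214, 215]]
F10 290 [103, 102, 115, 243, 31, 42, 41, 42, 43, 44] [45, 45, 44, 41, 41, 59, 215, 255, 201, 144]
F10 293 [210, 211, 201, 194, 32, 41, 48, 45, 44, 42] [45, 44, 44, 42, 38, 67, 231, 255, 203, 133]
F10 296 [213, 198, 200, 242, 32, 42, 41, 45, 44, 47] [42, 48, 46, 47, 42, 87, 255, 255, 211, 79]
[203, 202, 200, 199, 197, 195, 184, 150, 94, 49, 35, 36, 36, 36, 35, 35]
F11 290 [105, 103, 114, 242, 30, 42, 43, 44, 44, 43] [45, 43, 46, 45, 38, 60, 215, 255, 201, 145]
F11 293 [211, 212, 202, 195, 31, 40, 45, 42, 43, 44] [45, 44, 44, 44, 33, 68, 230, 255, 202, 131]
F11 296 [215, 199, 200, 242, 31, 44, 43, 41, 43, 45] [43, 46, 48, 46, 39, 84, 255, 255, 210, 76]
[199, 197, 196, 195, 194, 192, 190, 178, 139, 83, 41, 34, 36, 36, 37, 35]
1.5 [[304.5, 217.0], [294.1, 217.9], [299.3, 190.5], [289.7, 191.4]]
1.571 [[304.6, 219.2], [294.2, 219.5], [299.4, 192.6], [289.8, 192.9]]
```

```bash
python3 - <<'E'
from h import *
s=get_state()
e=eye(1.571)
for t,p in((e,15),(e+[0,-.033,0],15),(e+[-.06,-.033,0],15),([-.215,-.033,.067],0),([-.13,-.033,.067],0),([-.04,-.033,.067],0)):
    P,R=hookto(box(t),p);print(np.round(t,3),row(P,R,s).round(3).tolist())
E
```

```text
[-0.143  0.     0.012] [-0.0, -0.002, -0.06, 0.0, 0.0, -0.0]
[-0.143 -0.033  0.012] [-0.0, 0.163, -0.06, 0.0, 0.0, -0.0]
[-0.203 -0.033  0.012] [-0.29, 0.163, -0.137, 0.0, 0.0, -0.0]
[-0.215 -0.033  0.067] [-0.322, 0.164, -0.648, 0.0, -0.042, -0.0]
[-0.13  -0.033  0.067] [0.089, 0.164, -0.538, 0.0, -0.042, -0.0]
[-0.04  -0.033  0.067] [0.524, 0.163, -0.422, 0.0, -0.042, -0.0]
```

>>> {"name": "move_arm", "arguments": {"deltas": [[[-0.012, 0, -0.015, 0, 0, 0], [-0.022, 0, -0.035, 0, 0, 0], [-0.022, 0, -0.05, 0, 0, 0], [-0.022, 0, -0.05, 0, 0, 0]]]}}

```text
clock: 15.2
eef_pos: [0.4943, -0.2065, 0.1148]
tcp_rot: [-0.088, 0.736, 0.664, 0.098]
contact_force: [-0.1, 0.3, -1.0]
grip_width: 0.0128
grasp_force: 58.9
```

```bash
python3 - <<'E'
from h import *
import pickle
F={n:grab_frame(n) for n in('scene','side','wrist')};pickle.dump(F,open('F12.pkl','wb'))
for i in range(3):
    grab_frame('side');s=get_state();print(s['contact_force'].round(1),s['wrist_torque'].round(2),s['eef_pos'].round(4))
R=Rt(s);print('tip-eye box mm',(Rn.from_euler('z',-BY,degrees=True).apply(s['eef_pos']+R.apply(G)+(R*Rn.from_euler('x',180,degrees=True)).apply([.17,.02,0])-box(eye(1.571)))*1000).round(1))
g=cv2.cvtColor(F['side']['color'],cv2.COLOR_RGB2GRAY)
for u in(290,293,296):print(u,g[190:200,u].tolist(),g[212:222,u].tolist())
w=cv2.cvtColor(F['wrist']['color'],cv2.COLOR_RGB2GRAY);print(w[60:76:1,279].tolist())
E
```

```text
[-0.3  0.2 -0.9] [-0.16  0.01 -0.03] [ 0.494  -0.2063  0.1143]
[ 0.   0.6 -0.3] [-0.22 -0.02  0.05] [ 0.494  -0.2064  0.1143]
[ 0.1 -0.6 -1.5] [-0.13  0.01  0.06] [ 0.494  -0.2064  0.1143]
tip-eye box mm [-2.1  0.  -2.7]
290 [102, 100, 114, 242, 28, 46, 44, 43, 45, 42] [44, 43, 41, 42, 41, 59, 216, 255, 202, 146]
293 [211, 210, 200, 198, 36, 42, 45, 42, 44, 43] [41, 45, 45, 43, 36, 64, 231, 255, 201, 131]
296 [213, 199, 201, 242, 33, 45, 45, 39, 43, 45] [41, 44, 44, 46, 43, 86, 255, 255, 210, 78]
[200, 199, 198, 196, 195, 192, 186, 162, 116, 65, 38, 35, 36, 37, 36, 38]
```

>>> {"name": "move_arm", "arguments": {"deltas": [[[0, 0.04, 0, 0, 0, 0], [0, 0.08, 0, 0, 0, 0], [0, 0.12, 0, 0, 0, 0], [0, 0.165, 0, 0, 0, 0], [0, 0.165, 0, 0, 0, 0]]]}}

```text
clock: 16.0
eef_pos: [0.5281, -0.21, 0.1143]
tcp_rot: [-0.088, 0.736, 0.664, 0.098]
contact_force: [0.1, 1.0, -0.3]
grip_width: 0.0133
grasp_force: 58.9
```

```bash
python3 - <<'E'
from h import *
import pickle
F={n:grab_frame(n) for n in('scene','side','wrist')};pickle.dump(F,open('F13.pkl','wb'))
s=get_state();print(s['contact_force'].round(1),s['wrist_torque'].round(2),s['eef_pos'].round(4))
g=cv2.cvtColor(F['side']['color'],cv2.COLOR_RGB2GRAY)
for u in(290,293,296):print(u,g[190:200,u].tolist(),g[212:222,u].tolist())
e=eye(1.571)
for t,p in((e+[-.03,-.033,-.003],15),(e+[-.06,-.033,-.003],15),([-.215,-.033,.067],0),([-.13,-.033,.067],0),([-.04,-.033,.067],0)):
    P,R=hookto(box(t),p);print(np.round(t,3),row(P,R,s).round(3).tolist())
E
```

```text
[0.4 0.3 0. ] [-0.19 -0.02 -0.01] [ 0.5269 -0.2099  0.1143]
290 [101, 100, 116, 246, 29, 42, 45, 43, 47, 45] [42, 44, 43, 47, 42, 68, 234, 255, 200, 145]
293 [212, 212, 203, 178, 27, 39, 46, 42, 43, 43] [44, 46, 47, 47, 41, 66, 230, 255, 201, 134]
296 [214, 200, 200, 233, 29, 43, 42, 44, 46, 43] [48, 49, 48, 42, 40, 87, 255, 255, 209, 78]
[-0.173 -0.033  0.009] [-0.135, -0.001, -0.037, -0.0, -0.0, 0.0]
[-0.203 -0.033  0.009] [-0.28, -0.001, -0.076, -0.0, -0.0, 0.0]
[-0.215 -0.033  0.067] [-0.306, -0.001, -0.602, -0.0, -0.042, 0.0]
[-0.13  -0.033  0.067] [0.104, -0.001, -0.491, -0.0, -0.042, 0.0]
[-0.04  -0.033  0.067] [0.539, -0.001, -0.373, -0.0, -0.042, 0.0]
```

>>> {"name": "move_arm", "arguments": {"deltas": [[[-0.07, 0, -0.019, 0, 0, 0], [-0.135, 0, -0.037, 0, 0, 0], [-0.21, 0, -0.057, 0, 0, 0], [-0.28, 0, -0.076, 0, 0, 0], [-0.29, 0, -0.3, 0, -0.01, 0], [-0.3, 0, -0.5, 0, -0.03, 0], [-0.306, 0, -0.602, 0, -0.042, 0], [-0.306, 0, -0.602, 0, -0.042, 0], [-0.306, 0, -0.602, 0, -0.042, 0]]]}}

```text
clock: 17.05
eef_pos: [0.5174, -0.3002, 0.2143]
tcp_rot: [-0.001, 0.742, 0.67, 0.0]
contact_force: [-0.2, 0.0, -1.3]
grip_width: 0.013
grasp_force: 58.9
```

```bash
python3 - <<'E'
from h import *
import pickle
F={n:grab_frame(n) for n in('scene','side','wrist')};pickle.dump(F,open('F14.pkl','wb'))
s=get_state();print(s['contact_force'].round(1),s['wrist_torque'].round(2),s['eef_pos'].round(4),s['joint_positions'].round(2))
w=cv2.cvtColor(F['wrist']['color'],cv2.COLOR_RGB2GRAY);print(w[60:76:1,279].tolist())
R=Rt(s);hp=lambda X:s['eef_pos']+R.apply(G)+(R*Rn.from_euler('x',180,degrees=True)).apply(X)
Q=hp([[.09,0,0],[.12,0,0],[.15,0,0],[.17,0,0],[.17,.02,0],[.17,.038,0]])
for n in('side','scene'):
    q=proj(F[n],Q);print(n,q.round(1).tolist())
    c=F[n]['color']
    for u,v in q[1:4].round().astype(int): print((c[v-7:v+8,u].astype(int)).sum(1).tolist() if n=='side' else c[v,u-9:u+10].astype(int).sum(1).tolist())
for t in([-.13,-.033,.067],[-.04,-.033,.067],[-.04,0,.067]):
    P,R=hookto(box(t),0);print(np.round(t,3),row(P,R,s).round(3).tolist())
E
```

```text
[ 0.4 -0.7 -0.8] [-0.    0.02 -0.02] [ 0.5164 -0.3001  0.2115] [-0.62  0.2   1.21  0.    1.74 -0.52]
[214, 213, 211, 209, 208, 207, 197, 168, 115, 63, 37, 35, 36, 35, 35, 38]
side [[346.8, 187.1], [336.5, 187.3], [326.2, 187.5], [319.2, 187.7], [320.1, 191.0], [320.9, 194.0]]
[329, 585, 562, 554, 583, 765, 750, 466, 567, 559, 560, 560, 559, 558, 567]
[559, 566, 556, 580, 765, 736, 490, 557, 557, 562, 556, 557, 557, 558, 559]
[561, 563, 552, 563, 737, 725, 753, 765, 765, 764, 765, 671, 557, 564, 557]
scene [[291.3, 256.8], [285.7, 246.0], [280.4, 235.7], [276.9, 229.0], [268.6, 231.7], [261.1, 234.1]]
[536, 524, 489, 329, 255, 245, 245, 395, 708, 758, 746, 592, 332, 317, 334, 338, 330, 252, 219]
[404, 390, 401, 401, 393, 390, 358, 335, 352, 449, 508, 478, 390, 290, 301, 311, 310, 304, 299]
[179, 165, 179, 177, 177, 174, 170, 178, 175, 175, 174, 173, 180, 173, 183, 176, 171, 167, 182]
[-0.13  -0.033  0.067] [0.426, 0.005, -0.014, -0.001, -0.001, -0.0]
[-0.04  -0.033  0.067] [0.876, 0.004, -0.012, -0.001, -0.001, -0.0]
[-0.04   0.     0.067] [0.876, -0.161, -0.011, -0.001, -0.001, -0.0]
```

```bash
python3 - <<'E'
from h import *
import pickle
def meas(n,p,R):
    f=pickle.load(open(n+'.pkl','rb'))['side'];c=f['color'].astype(int).sum(2)
    for x in(.10,.115,.13,.145,.155):
        P=p+R.apply(G)+(R*Rn.from_euler('x',180,degrees=True)).apply([x,0,0])
        u,v=proj(f,P)[0];u2,v2=proj(f,P+[0,0,.01])[0]
        vi=int(round(v));col=c[vi-9:vi+10,int(round(u))];bg=np.median(col);w=np.clip(col-bg-60,0,None).astype(float)
        print(n,x,round(v,1),col.tolist(), 'dz mm',round(((w*np.arange(vi-9,vi+10)).sum()/max(w.sum(),1)-v)/(v2-v)*10,1))
meas('F9',np.array([.4929,-.2143,.1568]),Rtool(BY,11))
s=get_state();meas('F14',s['eef_pos'],Rt(s))
E
```

```text
F9 0.1 204.6 [559, 561, 558, 566, 569, 556, 493, 584, 765, 762, 499, 549, 540, 556, 559, 562, 562, 571, 322] dz mm 0.4
F9 0.115 203.9 [559, 558, 562, 555, 563, 557, 552, 568, 738, 765, 587, 557, 564, 560, 556, 560, 563, 556, 562] dz mm 1.1
F9 0.13 203.1 [652, 649, 653, 648, 643, 647, 647, 642, 657, 765, 681, 650, 646, 647, 643, 644, 652, 650, 652] dz mm 0.4
F9 0.145 202.4 [649, 646, 645, 645, 650, 650, 651, 642, 647, 497, 532, 478, 661, 653, 646, 643, 646, 653, 649] dz mm 660.1
F9 0.155 201.9 [603, 567, 610, 640, 591, 552, 442, 484, 696, 765, 765, 765, 765, 761, 760, 530, 548, 642, 598] dz mm -7.9
F14 0.1 187.2 [228, 601, 569, 569, 558, 555, 581, 765, 754, 536, 560, 565, 565, 560, 561, 559, 568, 551, 494] dz mm 5.6
F14 0.115 187.3 [182, 174, 192, 586, 564, 552, 577, 765, 751, 443, 558, 560, 554, 559, 563, 555, 555, 560, 563] dz mm 5.9
F14 0.13 187.4 [140, 188, 585, 564, 557, 555, 588, 765, 745, 468, 557, 564, 560, 561, 557, 558, 558, 561, 558] dz mm 6.3
F14 0.145 187.5 [583, 565, 557, 564, 552, 582, 765, 735, 442, 567, 558, 560, 559, 560, 555, 561, 553, 562, 564] dz mm 6.7
F14 0.155 187.6 [561, 560, 562, 562, 557, 587, 765, 731, 476, 557, 556, 559, 561, 561, 560, 561, 562, 559, 555] dz mm 7.0
```

```bash
python3 - <<'E'
from h import *
s=get_state();print(s['eef_pos'])
for t in([-.215,-.033,.067],[-.13,-.033,.067],[-.042,-.033,.067],[-.042,0,.067]):
    P,R=hookto(box(t),0,droop=1.5);print(np.round(t,3),row(P,R,s).round(3).tolist())
E
```

```text
[ 0.51640604 -0.30009097  0.21145615]
[-0.215 -0.033  0.067] [-0.006, 0.005, -0.015, -0.001, -0.005, -0.0]
[-0.13  -0.033  0.067] [0.419, 0.005, -0.014, -0.001, -0.005, -0.0]
[-0.042 -0.033  0.067] [0.859, 0.004, -0.012, -0.001, -0.005, -0.0]
[-0.042  0.     0.067] [0.859, -0.161, -0.012, -0.001, -0.005, -0.0]
```

>>> {"name": "move_arm", "arguments": {"deltas": [[[0, 0.005, -0.005, 0, -0.005, 0], [0.15, 0.005, -0.005, 0, -0.005, 0], [0.3, 0.005, -0.005, 0, -0.005, 0], [0.42, 0.005, -0.005, 0, -0.005, 0], [0.42, 0.005, -0.005, 0, -0.005, 0]]]}}

```text
clock: 17.7
eef_pos: [0.5274, -0.2136, 0.215]
tcp_rot: [0.01, 0.741, 0.671, -0.012]
contact_force: [-0.1, -0.0, -0.8]
grip_width: 0.0131
grasp_force: 58.9
```

```bash
python3 - <<'E'
from h import *
import pickle
F={n:grab_frame(n) for n in('side',)}
S=[]
for i in range(5):
    grab_frame('side');S.append(get_state())
    print(S[-1]['eef_pos'].round(4))
s=S[-1];s['eef_pos']=np.mean([q['eef_pos'] for q in S],0)
R=Rt(s);h=Rn.from_euler('ZY',[BY,0],degrees=True);f=F['side'];c=f['color'].astype(int).sum(2)
for x in(.10,.115,.13,.145,.16):
    P=s['eef_pos']+R.apply(G)+h.apply([x,0,0])
    u,v=proj(f,P)[0];v2=proj(f,P+[0,0,.01])[0,1]
    vi=int(round(v));print(x,u.round(1),v.round(1),round((v-v2)/10,2),'px/mm',c[vi-9:vi+10,int(round(u))].tolist())
for t in([-.13,-.033,.067],[-.042,-.033,.067],[-.042,0,.067]):
    P,R=hookto(box(t),0,droop=1.5);print(np.round(t,3),row(P,R,s).round(3).tolist())
E
```

```text
[ 0.5271 -0.2163  0.2151]
[ 0.527  -0.2169  0.2151]
[ 0.527  -0.2172  0.2152]
[ 0.527  -0.2174  0.2153]
[ 0.527  -0.2175  0.2154]
0.1 313.8 186.6 0.31 px/mm [170, 181, 167, 150, 189, 589, 569, 694, 683, 583, 411, 563, 561, 557, 555, 553, 555, 560, 560]
0.115 308.6 186.7 0.31 px/mm [174, 171, 162, 150, 319, 668, 652, 661, 765, 735, 469, 658, 651, 651, 648, 650, 645, 643, 649]
0.13 303.4 186.8 0.31 px/mm [165, 174, 146, 276, 654, 642, 644, 653, 765, 758, 478, 637, 630, 640, 641, 622, 616, 646, 639]
0.145 298.1 186.9 0.31 px/mm [165, 145, 204, 680, 657, 618, 612, 661, 765, 765, 531, 651, 632, 619, 650, 722, 283, 323, 194]
0.16 292.9 187.1 0.31 px/mm [149, 215, 676, 570, 632, 641, 614, 595, 762, 765, 543, 597, 634, 639, 604, 536, 46, 90, 91]
[-0.13  -0.033  0.067] [0.001, -0.005, 0.003, -0.0, 0.001, -0.0]
[-0.042 -0.033  0.067] [0.441, -0.006, -0.01, -0.0, 0.001, -0.0]
[-0.042  0.     0.067] [0.44, -0.17, -0.01, -0.0, 0.001, -0.0]
```

>>> {"name": "move_arm", "arguments": {"deltas": [[[0.1, -0.005, 0, 0, 0, 0], [0.22, -0.005, -0.003, 0, 0, 0], [0.34, -0.005, -0.006, 0, 0, 0], [0.42, -0.005, -0.008, 0, 0, 0], [0.44, -0.005, -0.009, 0, 0, 0], [0.44, -0.005, -0.009, 0, 0, 0], [0.44, -0.005, -0.009, 0, 0, 0]]]}}

```text
clock: 18.7
eef_pos: [0.5352, -0.1298, 0.2148]
tcp_rot: [0.011, 0.743, 0.67, -0.012]
contact_force: [0.4, -0.8, -1.1]
grip_width: 0.0129
grasp_force: 58.9
```

```bash
python3 - <<'E'
from h import *
for i in range(3):
    grab_frame('side');s=get_state();print(s['eef_pos'].round(4),s['contact_force'].round(1))
for t in([-.042,-.033,.067],[-.042,0,.067]):
    P,R=hookto(box(t),0,droop=1.5);print(np.round(t,3),row(P,R,s).round(3).tolist())
E
```

```text
[ 0.5352 -0.1299  0.2147] [ 0.  -0.5 -1.4]
[ 0.5352 -0.1299  0.2147] [ 0.1 -0.4 -0.4]
[ 0.5352 -0.1298  0.2147] [ 0.1  0.  -0.3]
[-0.042 -0.033  0.067] [0.002, -0.001, 0.001, -0.0, 0.001, -0.0]
[-0.042  0.     0.067] [0.002, -0.166, 0.001, -0.0, 0.001, -0.0]
```

>>> {"name": "move_arm", "arguments": {"deltas": [[[0, -0.035, 0, 0, 0, 0], [0, -0.07, 0, 0, 0, 0], [0, -0.1, 0, 0, 0, 0], [0, -0.135, 0, 0, 0, 0], [0, -0.166, 0, 0, 0, 0], [0, -0.166, 0, 0, 0, 0]]]}}

```text
clock: 19.45
eef_pos: [0.5015, -0.1254, 0.2152]
tcp_rot: [0.011, 0.742, 0.67, -0.012]
contact_force: [-0.5, -0.3, -0.2]
grip_width: 0.0132
grasp_force: 58.9
```

```bash
python3 - <<'E'
from h import *
for i in range(3):
    grab_frame('side');s=get_state();print(s['eef_pos'].round(4),s['contact_force'].round(1))
E
```

```text
[ 0.5019 -0.1254  0.2151] [ 0.2  0.1 -0.5]
[ 0.5022 -0.1255  0.215 ] [ 1.1 -0.7 -0.8]
[ 0.5023 -0.1255  0.2149] [-0.2 -0.1 -0.9]
```

>>> {"name": "move_arm", "arguments": {"deltas": [[[-0.02, 0, 0, 0, 0, 0], [-0.04, 0, 0, 0, 0, 0], [-0.06, 0, 0, 0, 0, 0], [-0.085, 0, 0, 0, 0, 0], [-0.11, 0, 0, 0, 0, 0], [-0.13, 0, 0, 0, 0, 0]]]}}

```text
clock: 20.2
eef_pos: [0.4995, -0.1518, 0.2155]
tcp_rot: [0.01, 0.742, 0.67, -0.012]
contact_force: [0.6, 1.5, -1.6]
grip_width: 0.013
grasp_force: 58.8
```

>>> {"name": "move_arm", "arguments": {"deltas": [[[-0.02, 0, 0, 0, 0, 0], [-0.04, 0, 0, 0, 0, 0], [-0.06, 0, 0, 0, 0, 0], [-0.08, 0, 0, 0, 0, 0], [-0.1, 0, 0, 0, 0, 0], [-0.12, 0, 0, 0, 0, 0], [-0.14, 0, 0, 0, 0, 0], [-0.15, 0, 0, 0, 0, 0], [-0.16, 0, 0, 0, 0, 0]]]}}

```text
clock: 21.1
eef_pos: [0.4963, -0.1834, 0.2167]
tcp_rot: [0.011, 0.742, 0.67, -0.012]
contact_force: [0.3, 1.3, -1.2]
grip_width: 0.013
grasp_force: 58.8
```

```bash
python3 - <<'E'
from h import *
import pickle
F={n:grab_frame(n) for n in('scene','side','wrist')};pickle.dump(F,open('F15.pkl','wb'))
for i in range(3):
    grab_frame('side');s=get_state();print(s['eef_pos'].round(4),s['contact_force'].round(1))
# brown vials in side view?
for n in('side','scene'):
    c=F[n]['color'];h=cv2.cvtColor(c,cv2.COLOR_RGB2HSV);m=((h[...,0]>3)&(h[...,0]<18)&(h[...,1]>110)&(h[...,2]>35)).astype(np.uint8)
    k,l,st,ce=cv2.connectedComponentsWithStats(m);print(n,[(st[i].tolist()) for i in range(1,k) if st[i][4]>15])
    print('ring60 proj',proj(F[n],[box([-.1,0,.067]),box([-.04,0,.067])]).round().tolist())
E
```

```text
[ 0.4964 -0.1834  0.2168] [-0.6 -0.5 -0.4]
[ 0.4964 -0.1833  0.2169] [ 0.5  0.2 -1.2]
[ 0.4964 -0.1833  0.2169] [ 0.1  0.  -0.1]
side [[267, 200, 2, 8, 16], [156, 271, 15, 6, 54]]
ring60 proj [[280.0, 197.0], [259.0, 197.0]]
scene [[214, 191, 10, 7, 50]]
ring60 proj [[238.0, 199.0], [230.0, 182.0]]
```

>>> {"name": "move_arm", "arguments": {"deltas": [[[-0.01, 0, 0, 0, 0, 0], [-0.02, 0, 0, 0, 0, 0], [-0.03, 0, 0, 0, 0, 0], [-0.035, 0, 0, 0, 0, 0]]]}}

```text
clock: 21.8
eef_pos: [0.4955, -0.1903, 0.2169]
tcp_rot: [0.011, 0.742, 0.67, -0.012]
contact_force: [-0.3, 0.4, -1.2]
grip_width: 0.0129
grasp_force: 58.9
```

```bash
python3 - <<'E'
from h import *
for i in range(3):
    grab_frame('side');s=get_state();print(s['eef_pos'].round(4),s['contact_force'].round(1))
E
```

```text
[ 0.4955 -0.1904  0.2169] [-0.   1.  -0.7]
[ 0.4955 -0.1904  0.2169] [0.3 0.6 0.4]
[ 0.4955 -0.1903  0.2169] [-0.6 -0.1 -0.4]
```

>>> {"name": "move_arm", "arguments": {"deltas": [[[-0.01, 0, 0, 0, 0, 0], [-0.02, 0, 0, 0, 0, 0], [-0.02, 0, 0, 0, 0, 0]]]}}

```text
clock: 22.25
eef_pos: [0.4952, -0.1931, 0.2167]
tcp_rot: [0.01, 0.742, 0.67, -0.011]
contact_force: [0.8, 5.1, -0.8]
grip_width: 0.013
grasp_force: 58.9
```

```bash
python3 - <<'E'
from h import *
for i in range(3):
    grab_frame('side');s=get_state();print(s['eef_pos'].round(4),s['contact_force'].round(1))
E
```

```text
[ 0.4952 -0.1931  0.2167] [ 0.7  6.1 -1. ]
[ 0.4952 -0.1931  0.2168] [-0.   4.8 -1.5]
[ 0.4952 -0.1931  0.2168] [ 0.1  5.1 -1.7]
```

The force holds steady at 5 N after 60 mm of travel plus slack, so the tray is at its stop. I'm unhooking now.

>>> {"name": "move_arm", "arguments": {"deltas": [[[0.018, 0, 0, 0, 0, 0], [0.033, 0, 0, 0, 0, 0], [0.033, 0.04, 0, 0, 0, 0], [0.033, 0.08, 0, 0, 0, 0], [0.033, 0.12, 0, 0, 0, 0], [0.033, 0.165, 0, 0, 0, 0], [0.033, 0.165, 0, 0, 0, 0]]]}}

```text
clock: 23.1
eef_pos: [0.5298, -0.1911, 0.2162]
tcp_rot: [0.01, 0.742, 0.67, -0.012]
contact_force: [0.1, -0.2, -0.5]
grip_width: 0.0131
grasp_force: 58.9
```

```bash
python3 - <<'E'
from h import *
for i in range(3):
    grab_frame('side');s=get_state();print(s['eef_pos'].round(4),s['contact_force'].round(1))
R=Rtool(80.36,-1.5)
h=Rn.from_euler('z',80.36,degrees=True)
# rest: hook origin (.5777,-.3686,.054)
for z in(.25,.12,.06,.054):
    o=np.array([.5777,-.3686,z]);print(z,row(o-R.apply(G),R,s).round(3).tolist())
E
```

```text
[ 0.5292 -0.191   0.2163] [-1.1 -0.2 -1.2]
[ 0.5289 -0.191   0.2165] [-0.2 -0.3 -1.5]
[ 0.5287 -0.1909  0.2166] [-0.4  0.1 -0.5]
0.25 [-0.862, 0.334, 0.142, 0.0, 0.001, 0.01]
0.12 [-0.841, 0.335, 0.792, 0.0, 0.001, 0.01]
0.06 [-0.832, 0.335, 1.092, 0.0, 0.001, 0.01]
0.054 [-0.831, 0.335, 1.122, 0.0, 0.001, 0.01]
```

>>> {"name": "move_arm", "arguments": {"deltas": [[[-0.15, 0, 0, 0, 0, 0], [-0.4, 0, 0, 0, 0, 0], [-0.65, 0, 0, 0, 0, 0], [-0.86, 0, 0, 0, 0, 0], [-0.86, 0.05, 0.2, 0, 0, 0], [-0.855, 0.12, 0.4, 0, 0, 0.005], [-0.85, 0.22, 0.55, 0, 0, 0.01], [-0.845, 0.335, 0.62, 0, 0.001, 0.01], [-0.845, 0.335, 0.62, 0, 0.001, 0.01], [-0.845, 0.335, 0.62, 0, 0.001, 0.01]]]}}

```text
clock: 24.25
eef_pos: [0.5772, -0.3695, 0.0976]
tcp_rot: [0.008, 0.763, 0.646, -0.009]
contact_force: [0.0, 0.2, -0.9]
grip_width: 0.013
grasp_force: 58.9
```

```bash
python3 - <<'E'
from h import *
import pickle
F={n:grab_frame(n) for n in('scene','side','wrist')};pickle.dump(F,open('F16.pkl','wb'))
for i in range(3):
    grab_frame('side');s=get_state()
print(s['eef_pos'].round(4),s['contact_force'].round(1))
R=Rtool(80.36,-1.5)
for z in(.12,.08,.06,.055):
    o=np.array([.5777,-.3686,z]);print(z,row(o-R.apply(G),R,s).round(3).tolist())
h=Rn.from_euler('z',80.36,degrees=True);o=s['eef_pos']+Rt(s).apply(G)
Q=o+h.apply([[.17,0,0],[.17,.038,0],[.09,0,0],[.13,0,0],[-.1,0,0]])
for n in('side','scene'):
    f=F[n];q=proj(f,Q);print(n,q.round(1).tolist());c=f['color'].astype(int).sum(2)
    for i in(2,3):
        u,v=q[i].round().astype(int);print(c[v-8:v+9,u].tolist() if n=='side' else c[v,u-9:u+10].tolist())
w=cv2.cvtColor(F['wrist']['color'],cv2.COLOR_RGB2GRAY);print(w[60:76,279].tolist(),w[150,250:310:2].tolist())
E
```

```text
[ 0.5776 -0.3701  0.0999] [ 0.1  0.3 -0.4]
0.12 [0.005, -0.002, 0.182, 0.001, 0.0, 0.0]
0.08 [0.01, -0.002, 0.382, 0.001, 0.0, 0.0]
0.06 [0.013, -0.003, 0.482, 0.001, 0.0, 0.0]
0.055 [0.014, -0.003, 0.507, 0.001, 0.0, 0.0]
side [[334.2, 207.0], [335.3, 213.3], [359.9, 207.2], [347.1, 207.1], [420.8, 207.6]]
[560, 559, 555, 557, 352, 260, 316, 747, 728, 609, 374, 117, 149, 158, 163, 158, 158]
[549, 534, 542, 561, 559, 550, 555, 701, 765, 570, 144, 76, 86, 85, 96, 59, 55]
scene [[316.9, 266.3], [302.1, 270.7], [330.3, 294.8], [323.4, 280.2], [368.6, 375.9]]
[503, 500, 487, 493, 500, 477, 477, 561, 626, 598, 419, 340, 420, 511, 511, 217, 84, 177, 381]
[175, 172, 172, 171, 179, 178, 180, 176, 174, 169, 180, 172, 172, 175, 168, 171, 170, 174, 170]
[216, 215, 213, 212, 210, 208, 199, 168, 115, 62, 36, 35, 35, 36, 35, 35] [220, 248, 249, 171, 37, 35, 36, 36, 38, 39, 40, 38, 37, 37, 36, 37, 34, 33, 32, 31, 30, 29, 30, 27, 27, 112, 182, 187, 190, 178]
```

>>> {"name": "move_arm", "arguments": {"deltas": [[[0.005, -0.002, 0.18, 0, 0, 0], [0.009, -0.002, 0.33, 0, 0, 0], [0.012, -0.003, 0.43, 0, 0, 0], [0.013, -0.003, 0.48, 0, 0, 0], [0.014, -0.003, 0.505, 0, 0, 0], [0.014, -0.003, 0.508, 0, 0, 0], [0.014, -0.003, 0.508, 0, 0, 0]]]}}

```text
clock: 25.25
eef_pos: [0.5781, -0.3701, -0.0013]
tcp_rot: [0.01, 0.763, 0.646, -0.009]
contact_force: [-0.4, 1.2, 2.3]
grip_width: 0.0131
grasp_force: 59.3
```

```bash
python3 - <<'E'
from h import *
for i in range(2):
    grab_frame('side');s=get_state();print(s['eef_pos'].round(4),s['contact_force'].round(1),s['wrist_torque'].round(2))
E
```

```text
[ 0.5781 -0.3701 -0.0014] [-0.3  1.   3.5] [-0.06  0.22 -0.11]
[ 0.5781 -0.3701 -0.0014] [-1.3  0.   4.6] [-0.07  0.24 -0.06]
```

Contact on the saddles is light, at 3–4 N. I'm opening the fingers and retreating upward.

>>> {"name": "move_arm", "arguments": {"deltas": [[[0, 0, 0, 0, 0, 0], [0, 0, 0, 0, 0, 0], [0, 0, 0, 0, 0, 0], [0, 0, 0, 0, 0, 0], [0, 0, 0, 0, 0, 0], [0, 0, 0, 0, 0, 0], [0, 0, 0, 0, 0, 0], [0, 0, -0.1, 0, 0, 0], [0, 0, -0.25, 0, 0, 0], [0, 0, -0.5, 0, 0, 0], [0, 0, -0.7, 0, 0, 0], [0, 0, -0.7, 0, 0, 0]]], "jaw": 1}}

```text
clock: 26.55
eef_pos: [0.5812, -0.3683, 0.1465]
tcp_rot: [0.017, 0.763, 0.646, -0.007]
contact_force: [0.9, -0.5, 0.6]
grip_width: 0.0858
grasp_force: 0.0
```

```bash
python3 - <<'E'
from h import *
import pickle
F={n:grab_frame(n) for n in('scene','side','wrist')};pickle.dump(F,open('F17.pkl','wb'))
s=get_state();print(s['eef_pos'].round(4),s['grip_width'],s['contact_force'].round(1))
f=F['wrist'];R=Rn.from_euler('z',80.36,degrees=True).as_matrix()
q=proj(f,[R@[x,0,0]+[.5777,-.3686,.063] for x in(-.13,-.03,.03,.085)]);print(q.round(1).tolist())
g=cv2.cvtColor(f['color'],cv2.COLOR_RGB2GRAY)
for u,v in q[1:3].round().astype(int):print(g[v,u-30:u+31:2].tolist())
u=int(q[3][0]);print(g[int(q[3][1])-10:int(q[3][1])+11,u].tolist(),g[int(q[0][1])-10:int(q[0][1])+11,u].tolist())
c=F['side'];print(hatchscan(F,1.571))
for n in('side','scene'):
    c=F[n]['color'];h=cv2.cvtColor(c,cv2.COLOR_RGB2HSV);m=((h[...,0]>3)&(h[...,0]<20)&(h[...,1]>90)&(h[...,2]>35)).astype(np.uint8)
    k,l,st,ce=cv2.connectedComponentsWithStats(m);print(n,[(st[i].tolist()) for i in range(1,k) if st[i][4]>12])
E
```

```text
[ 0.5775 -0.3657  0.1363] 0.08551499975016316 [-0.4 -0.3 -0.6]
[[277.3, 349.8], [277.7, 243.6], [278.0, 165.1], [278.3, 82.2]]
[184, 183, 186, 190, 195, 194, 194, 193, 193, 193, 151, 45, 37, 37, 37, 37, 36, 33, 29, 72, 129, 136, 136, 135, 143, 169, 188, 154, 121, 159, 170]
[185, 184, 193, 243, 249, 250, 250, 251, 250, 247, 152, 36, 38, 40, 37, 37, 35, 34, 29, 64, 164, 191, 187, 186, 183, 179, 165, 195, 182, 140, 142]
[216, 213, 210, 192, 146, 87, 46, 36, 35, 35, 37, 35, 37, 36, 37, 36, 35, 35, 35, 36, 36] [25, 26, 26, 42, 79, 114, 129, 128, 123, 122, 122, 122, 122, 121, 120, 119, 122, 125, 126, 126, 125]
[[69, 66, 56, 47, 48, 42, 163, 255, 214, 213, 215], [72, 73, 74, 56, 56, 40, 140, 228, 201, 214, 215], [75, 74, 74, 74, 55, 56, 46, 255, 201, 214, 216]]
side [[155, 270, 16, 8, 66]]
scene [[239, 173, 9, 11, 77], [224, 176, 10, 9, 53]]
```

>>> {"name": "move_arm", "arguments": {"deltas": [[[-0.1, -0.18, -0.1, 0, 0, 0], [-0.22, -0.38, -0.25, 0, 0, 0], [-0.34, -0.58, -0.25, 0, 0, 0], [-0.417, -0.725, -0.25, 0, 0, 0], [-0.6, -0.85, -0.25, 0, 0, 0.02], [-0.75, -1, -0.25, 0, 0, 0.04], [-0.9, -1, -0.25, 0, 0, 0.06], [-0.9, -1, -0.25, 0, 0, 0.06]]]}}

```text
clock: 27.5
eef_pos: [0.3479, -0.5112, 0.1871]
tcp_rot: [0.008, 0.872, 0.489, -0.008]
contact_force: [0.7, -0.6, -0.4]
grip_width: 0.0856
grasp_force: 0.0
```

```bash
python3 - <<'E'
from h import *
import pickle
F={n:grab_frame(n) for n in('scene','side','wrist')};pickle.dump(F,open('F18.pkl','wb'))
s=get_state();print(s['eef_pos'].round(4),s['clock'])
for n in('side','scene'):
    c=F[n]['color'];h=cv2.cvtColor(c,cv2.COLOR_RGB2HSV);m=((h[...,0]>3)&(h[...,0]<20)&(h[...,1]>90)&(h[...,2]>35)).astype(np.uint8)
    k,l,st,ce=cv2.connectedComponentsWithStats(m);print(n,[(st[i].tolist()) for i in range(1,k) if st[i][4]>12])
f=F['scene']
print('cells at vial mid',[(x,y,proj(f,box([x,y,.085]))[0].round().tolist()) for x in(-.08,-.05,-.03) for y in(-.035,0,.035)])
print(proj(f,[box([-.1,0,.067]),box([-.161,.074,.038]),box([-.161,-.074,.038]),box([-.066,.07,.135]),box([-.066,-.07,.135])]).round(1).tolist())
g=cv2.cvtColor(f['color'],cv2.COLOR_RGB2GRAY)
q0=proj(f,box([-.1,0,.038]))[0];q1=proj(f,box([-.2,0,.038]))[0]
for y in(-.05,.05): print([int(g[tuple(proj(f,box([x,y,.038]))[0].round().astype(int)[::-1])]) for x in np.arange(-.12,-.19,-.005)])
c0=pickle.load(open('F0.pkl','rb'))['scene']['color']
d=(np.abs(c0.astype(int)-f['color']).max(2)>40).astype(np.uint8);d=cv2.morphologyEx(d,cv2.MORPH_OPEN,np.ones((3,3)))
k,l,st,ce=cv2.connectedComponentsWithStats(d);print('diff',[st[i].tolist() for i in range(1,k) if st[i][4]>15])
# hook in scene
dd=lambda p:(270+p[0]/4,270+p[1]/4)
for p in[(390,546),(224,186),(176,71),(124,89)]:
    u,v=map(int,dd(p));print(g[v,u-6:u+7].tolist(),cv2.cvtColor(c0,cv2.COLOR_RGB2GRAY)[v,u-6:u+7].tolist())
E
```

```text
[ 0.3507 -0.5081  0.1885] 27.65
side [[155, 270, 16, 8, 66]]
scene [[239, 173, 9, 11, 75], [224, 176, 10, 12, 85], [215, 191, 10, 11, 75]]
cells at vial mid [(-0.08, -0.035, [248.0, 184.0]), (-0.08, 0, [234.0, 188.0]), (-0.08, 0.035, [220.0, 192.0]), (-0.05, -0.035, [244.0, 176.0]), (-0.05, 0, [230.0, 180.0]), (-0.05, 0.035, [216.0, 184.0]), (-0.03, -0.035, [241.0, 170.0]), (-0.03, 0, [228.0, 174.0]), (-0.03, 0.035, [214.0, 178.0])]
[[237.7, 199.1], [216.8, 235.2], [276.4, 216.0], [201.4, 177.8], [259.3, 161.2]]
[27, 30, 41, 41, 38, 40, 40, 29, 236, 236, 133, 132, 136, 136, 136]
[20, 37, 35, 36, 35, 34, 35, 31, 221, 222, 137, 146, 136, 135, 136]
diff [[0, 84, 51, 42, 991], [16, 93, 328, 327, 21683], [0, 128, 10, 13, 45], [0, 137, 3, 6, 17], [239, 166, 10, 17, 144], [224, 176, 11, 12, 106], [209, 187, 67, 46, 1788], [0, 236, 43, 49, 1086], [51, 287, 10, 27, 189], [77, 298, 64, 99, 2379], [54, 312, 25, 46, 306], [76, 314, 23, 25, 348], [89, 344, 9, 9, 50], [118, 351, 19, 20, 133], [7, 359, 13, 10, 83], [0, 362, 5, 5, 18], [29, 374, 5, 5, 20], [165, 377, 80, 43, 1951], [28, 383, 8, 9, 48]]
[160, 155, 120, 62, 124, 150, 178, 166, 136, 97, 103, 148, 140] [150, 143, 65, 28, 70, 124, 145, 171, 135, 93, 105, 138, 130]
[140, 146, 146, 126, 141, 143, 143, 89, 67, 56, 121, 147, 148] [145, 153, 152, 132, 144, 175, 167, 142, 78, 73, 112, 138, 137]
[100, 124, 207, 205, 208, 217, 209, 136, 106, 106, 105, 106, 145] [90, 99, 131, 163, 189, 195, 181, 115, 82, 81, 84, 98, 139]
[109, 107, 109, 105, 105, 139, 183, 174, 146, 133, 131, 111, 110] [85, 83, 86, 84, 88, 140, 184, 163, 150, 127, 112, 102, 91]
```

```bash
python3 -c "
from h import *
print(close_job())"
```

```text
the job is handed in; nothing more can be done
None
```

The job is handed in at about 28 s: the hatch is down level at its stop, the tray is out at its stop with all three vials standing, and the hook is back in its rest within about 3 mm of where it lay. No verdict came back. The last scene view showed nothing else moved, though the arm covers parts of it.

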